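Tong a cleaned bush from the ultrasonic cleaner through the gap gauge

ROBOT

A 6-joint arm with a two-finger parallel gripper is mounted at the origin on the work surface. World frame = base frame: x ahead of the robot, y to its left, z up, the work surface at z = 0. Lengths are in m, angles in rad, forces in N, time in s.
With the tool pointing down it reaches from about 0.425 to 0.925 m from the base axis. Payload 12.5 kg.
Tool frame: the origin (TCP) lies midway between the tips of the shut fingers; the grasp point (between the pads) lies 19 mm behind it; z points along the fingers, y is the direction in which the jaws open and shut (so a half turn about z gives the same grasp; the last joint's range is limited). The gripper opens to 85 mm and grips with 20 to 120 N. Pads are 22 mm wide; open, the fingers measure 114 mm over their backs; the gripper's body (76 mm by 85 mm) begins 54 mm behind the grasp point. The pads swing forward as they close: fully open they stand 13 mm farther back than shut.
Start: joints at [1.07, 0.491, 1.559, -0, 1.092, -0.106], TCP at [0.24, 0.577, 0.231] pointing down, gripper open.
Joint ranges: [-3.1, 3.1], [-0.84, 2.19], [0.05, 2.79], [-1.13, 4.28], [0.06, 2.93], [-2.69, 2.69]. Speed limits (rad/s): [2.22, 2.22, 2.79, 3.14, 3.14, 3.14].

INTERFACE

Orientations are given as a 3x3 rotation matrix whose columns are the frame's x, y, z axes.
In Python, from station import bot, get_image, camera_model, outline_of, spot_point gives the robot as it stands.
- The arm moves only by the shell command python3 -m crank 'ROWS' [FORCE]. ROWS is JSON, a list of rows, each an object with "delta_pos": the shift along the tool's x, y, z as a fraction of full scale, a list of three; "rot": the turn, a rotation vector about the tool's x, y, z as a fraction of full scale, a list of three; "fingers": the gripper command: -1 is shut, 1 is fully open, values between are in proportion. A call has 1 to 12 rows; each row is the pose to reach, as a shift and turn from the pose commanded when the call began, along the tool's axes at that moment, turning the shorter way round; what a row does not reach only later rows make up. Full scale, the value 1, is 100 mm for a shift and pi rad for a turn. A row lasts 1/12 s, in which the tool goes at most 41.7 mm and 7.16 degrees, less where a joint would pass 70% of its speed; a pose out of reach is approached as far as the arm can. A call with a number of a shift or a turn outside -1 to 1 is refused whole. A call with a gripper value outside its range is refused whole. The fingers move at their own pace and stop on an object; FORCE is the grip in N (left out, the last holds). Time passes only in rows, so rows that repeat a pose let the fingers close. It gives the time, the measured TCP pose, the force and the opening at its end, in the units of the state.
- bot.get_state(): the state, without advancing time (a new reading comes with each control period).
- get_image(name): name is "side" or "top" or "wrist"; returns the picture (400x640x3 uint8, red, green, blue); there is no depth.
- camera_model(name): a dict with "intrinsics" (3x3 intrinsics, pixels), "position" and "rotation" of the camera in the world. Camera axes: x right, y up, looking along -z (the intrinsics and any distortion apply to the point x, -y, -z); pixel columns grow to the right and rows downward; lengths in m; the calibration is good to about 2 mm. A picture is of the moment at which its call begins: read the wrist's pose just before it. camera_model takes no time and is no camera call; for the wrist camera it gives the pose at the moment of the call.
- bot.sign_off(): hands the job in, once; it reports no verdict.
Trained networks look in the newest picture that a camera, given by its name, has taken for a name from the list of things; names that differ only in an ending like _2 or _b are one class to them, and where a whole thing is asked for, a point or a joint stands for the part that bears it (a point fixed in the world has none). Each returns a list of dicts, best first, with "score" (0 to 1); they miss things now and then, are a little off and sometimes report something else, mostly with a low value. They report only what shows in the picture. A call takes as long as a camera call.
- outline_of(camera, thing): "pixels" (400x640 bool, what is visible of it) and "bbox" ([centre column, centre row, width, height] in pixels, round what is visible of it).
- spot_point(camera, thing): "location" ([column, row] in pixels: a listed point, or the origin of a listed thing).
The state is a dict: "time": time; "joints": joint angles; "qvel": joint speeds; "effort": joint torques, N m; "eef_pos": TCP position; "tool_rot": TCP orientation; "contact_force": force on the tool from outside, world axes, zero at the start; "moment": the same for the moment, N m; "grip_width": opening from 0.0 (shut) to 1.0 (fully open).
Only numpy, scipy, OpenCV 4.12 (cv2) and the standard library are available. Lean on these libraries where they do the work, as an engineer would, in place of code of your own. Each camera call takes 0.05 s, during which the arm holds its last target.

TASK

Take the red-jawed tongs from their orange rest and, without ever touching the bush with the fingers, use them to lift the slim brass bush out of the ultrasonic cleaner. Prove its size by carrying it low through the gap gauge, in at the yellow flared side and out at the back, without forcing it, then stand it upright on the green pad of the white drying tray. Put the tongs back upright in their rest, let go, and leave the thick bush and everything else where it is.

Things in the scene. Friction and masses are not known exactly. Their poses are not given: they have to be found in the camera images.
- tongs: Parallel-jaw tongs, 146 mm tall, 0.17 kg, standing jaws down: two steel arms with black rubber grips, joined at the top by a black guide block (24 x 20 mm, z 128 to 144). Origin: midway between the jaws at their lower ends; z up along the tongs, y the line on which the arms close. Squeezing the handles moves both arms in parallel, up to 12 mm each; a spring (1.8 N per mm of each arm) reopens them.
- tongs_grip (a point): Grip point on the tongs' axis, 105 mm above the jaws' lower ends: squeeze here along the tongs' y. Handles: flat, 22 mm wide in x, z 60 to 144; over their outer faces 56 mm relaxed, 38 mm with the slim bush clamped, 32 mm shut. Squeezed to 46 to 51 mm the tongs are held but still open.
- tongs_jaws (a point): Middle of the space between the red jaws, 17.5 mm above their lower ends. Jaws: z 0 to 35, 30 mm wide in x, each with an upright V groove that centres the bush; relaxed gap 50 mm at the bottom of the V, 40 mm at its edges, 62 mm over the jaws' backs.
- rest: Orange tongs rest, fixed: open-topped box, outside 54 mm (x) by 86 mm (y) by 50 mm high, walls 5 mm, floor 5 mm (inside 44 x 76 mm), on a flat foot 90 x 120 x 4 mm. Origin: centre of its underside. The tongs stand in it with their y along its y.
- cleaner: Ultrasonic cleaner, fixed: steel open-topped box 170 mm (x) by 220 mm (y) by 130 mm high with a blue front panel at -x, walls 10 mm, basket floor 60 mm above its underside. Origin: centre of its underside on the bench.
- slim_bush: Slim brass bush, the one to move: upright cylinder 30 mm in diameter, 90 mm long, dark bore 21 mm seen on its end, 0.25 kg. It stands in the cleaner. Origin: centre of its underside; z along its axis.
- thick_bush: Thick brass bush, to be left alone: same look, 40 mm in diameter, 90 mm long, too thick for the gauge. It stands in the cleaner about 90 mm from the slim one. Origin: centre of its underside.
- gauge: Gap gauge, fixed: grey base plate 100 (x) by 140 (y) by 8 mm with two steel jaws, each 30 (x) by 45 (y) mm, z 8 to 55 mm, 36 mm apart (y -18 to +18). Yellow wings flare from the gap's -x side to x = -38, y = +-34 mm. Origin: underside of the base plate, midway in the gap; x is the way the bush goes through (in from -x, out to +x), z up.
- pad (a point): Centre of the top of the round green pad (diameter 64 mm, 3 mm thick) in the white drying tray; its top lies 8 mm above the bench. The tray is fixed, 160 mm (x) by 220 mm (y) by 22 mm high, walls and floor 5 mm; its axes are this point's axes and its centre lies 50 mm to +y of this point.
- collar: Steel collar, diameter 52 mm, 30 mm high, lying in the tray about 110 mm from the pad; bystander. Origin: centre of its underside.
- bottle: White bottle with blue cap, diameter 68 mm, 116 mm tall; bystander. Origin: centre of its underside.
- beaker: Glass beaker, diameter 70 mm, 90 mm tall; bystander. Origin: centre of its underside.
- dryer: Dark purple hair dryer lying on its side, 190 mm long, 72 mm high; bystander. Origin: under the middle of its barrel.
- screwdriver: Screwdriver lying on the bench, about 200 mm long; bystander. Origin: under its middle.

How it is judged:
On the way, in this order (a step that is already met when the one before it is completed fails the run):
1. the slim bush hangs in the tongs, its underside more than 140 mm above the bench, clear of the cleaner (height (world z) of slim_bush above 0.14 m and contact force between tongs and slim_bush above 1 N), for 0.2 s.
2. in the tongs, the slim bush stands before the gauge's yellow side: axis 35 to 85 mm before mid-gap, within 20 mm of the gap's centre line, underside less than 30 mm above the bench (x of slim_bush in the frame of gauge between -0.085 and -0.035 m and y of slim_bush in the frame of gauge between -0.02 and 0.02 m and z of slim_bush in the frame of gauge below 0.03 m and contact force between tongs and slim_bush above 1 N), for 0.1 s.
3. in the tongs and as low (underside under 30 mm), the slim bush is between the gauge's jaws, its axis within 12 mm of mid-gap along the way through (x of slim_bush in the frame of gauge between -0.012 and 0.012 m and y of slim_bush in the frame of gauge between -0.006 and 0.006 m and z of slim_bush in the frame of gauge below 0.03 m and contact force between tongs and slim_bush above 1 N), for 0.05 s.
4. in the tongs and as low (underside under 30 mm), the slim bush is out behind the gauge: axis 30 to 80 mm beyond mid-gap, within 20 mm of the centre line (x of slim_bush in the frame of gauge between 0.03 and 0.08 m and y of slim_bush in the frame of gauge between -0.02 and 0.02 m and z of slim_bush in the frame of gauge below 0.03 m and contact force between tongs and slim_bush above 1 N), for 0.1 s.
At the end, for the whole second after the job is handed in: the slim bush stands upright and still on the green pad, its axis within 15 mm of the pad's centre; the tongs stand upright (within 14 degrees) and still in their rest, jaws down on its floor, within 20 mm of its centre; the gripper touches nothing (horizontal distance between slim_bush and pad below 0.015 m and angle between slim_bush's own z axis and vertical below 0.08 rad and distance between slim_bush and pad below 0.0165 m and linear speed of each of slim_bush, tongs below 0.02 m/s and horizontal distance between tongs and rest below 0.02 m and angle between tongs's own z axis and vertical below 0.25 rad and z of tongs in the frame of rest between 0 and 0.015 m and contact force between the fingers and tongs below 0.1 N and contact force between tongs and slim_bush below 0.1 N).
It fails at once if the fingers or arm touch the slim bush (contact force between any of the fingers, the arm and slim_bush above 0.3 N).
It fails at once if the bush, the tongs or the arm press on the gauge with more than 20 N (contact force between gauge and anything else above 20 N).
It fails at once if the slim bush is dropped (it falls more than about 10 mm) (contact force between tongs and slim_bush below 0.05 N and linear speed of slim_bush above 0.45 m/s).
It fails at once if the thick bush is moved more than 15 mm (distance of thick_bush from where it was at the start of the episode above 0.015 m).
It fails at once if the collar, bottle, beaker, dryer or screwdriver is moved more than 20 mm (distance of any of collar, bottle, beaker, dryer, screwdriver from where it was at the start of the episode above 0.02 m).
It also fails if it takes over 61 s, if anything falls off the work surface, if the arm or the gripper's body presses on something with over 40 N, if the wrist force passes 120 N, or if a joint passes its speed limit or range.

## Working session

There is one attempt and no reset: what is moved stays moved. The work goes in short steps, Python scripts to look and compute and a shell command to move; the robot and the scene stay as the last step left them, time stands still between calls to the robot, and variables do not carry over. Pictures are saved under pics/ and viewed, and the job is handed in when it is done.

```bash
ls; mkdir -p pics; python3 - <<'E'
from station import bot,get_image,camera_model
import cv2,numpy as np
s=bot.get_state(); print({k:np.round(v,3).tolist() for k,v in s.items()})
for c in ["side","top","wrist"]:
    im=get_image(c); cv2.imwrite(f"pics/{c}0.png",im[:,:,::-1]); m=camera_model(c); print(c,m)
E
```

```text
pics
{'time': 0.0, 'joints': [1.07, 0.492, 1.559, -0.0, 1.092, -0.106], 'qvel': [0.001, -0.001, 0.0, -0.0, 0.001, -0.002], 'effort': [0.001, -61.845, -26.159, -0.0, 0.004, -0.0], 'eef_pos': [0.24, 0.577, 0.231], 'tool_rot': [[-0.923, 0.385, -0.001], [0.385, 0.923, -0.001], [0.0, -0.001, -1.0]], 'contact_force': [0.24, 0.327, 0.177], 'moment': [0.001, 0.054, -0.042], 'grip_width': 1.002}
side {'intrinsics': array([[373.8548634 ,   0.        , 320.38652165],
       [  0.        , 373.8548634 , 195.61106555],
       [  0.        ,   0.        ,   1.        ]]), 'position': array([0.32103865, 1.05659946, 0.89326629]), 'rotation': array([[-0.9901821 ,  0.09651576, -0.10111436],
       [-0.1388294 , -0.59465235,  0.79190592],
       [ 0.01630351,  0.79816871,  0.60221334]])}
top {'intrinsics': array([[398.44254877,   0.        , 329.18662444],
       [  0.        , 398.44254877, 197.57039071],
       [  0.        ,   0.        ,   1.        ]]), 'position': array([ 0.20054421, -0.02014927,  1.3738058 ]), 'rotation': array([[ 0.1088699 ,  0.97392595, -0.19903667],
       [-0.9940548 ,  0.10635295, -0.02332612],
       [-0.00154978,  0.20039287,  0.9797144 ]])}
wrist {'intrinsics': array([[326.69262631,   0.        , 314.55240186],
       [  0.        , 326.69262631, 194.68375916],
       [  0.        ,   0.        ,   1.        ]]), 'position': array([0.17001927, 0.60475254, 0.37356202]), 'rotation': array([[ 0.38424167, -0.88128732, -0.27511999],
       [ 0.92323095,  0.36622853,  0.11628105],
       [-0.00172022, -0.29867931,  0.95435198]])}
```

View pics/side0.png

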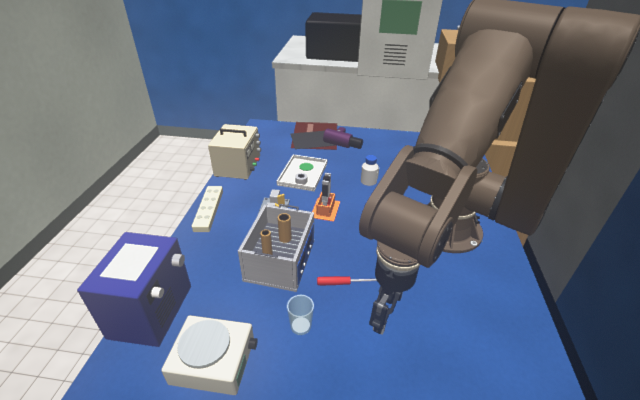

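View pics/top0.png

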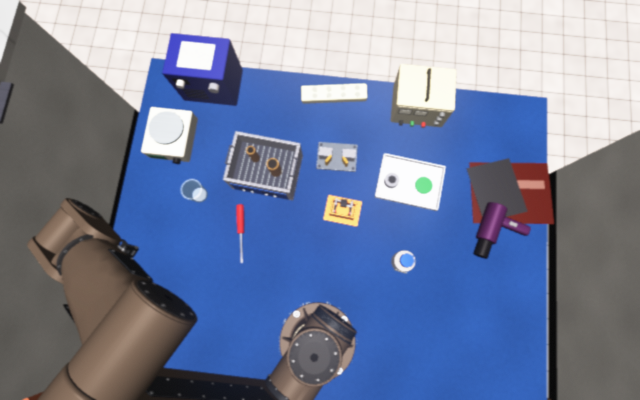

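View pics/wrist0.png

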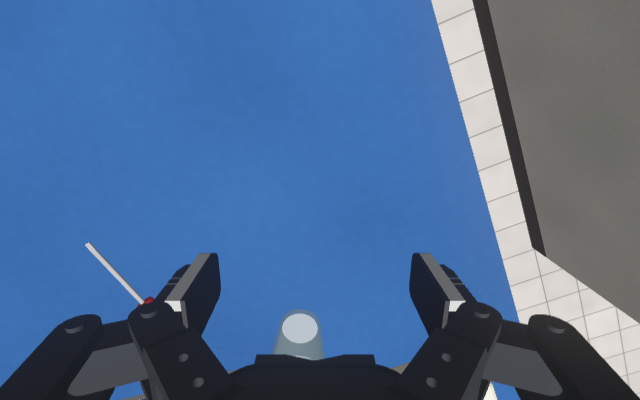

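```bash
cat > h.py <<'E'
from station import bot,get_image,camera_model,outline_of,spot_point
import cv2,numpy as np
def ray(c,px,m=None):
    m=m or camera_model(c);K=m["intrinsics"]
    d=np.array([(px[0]-K[0,2])/K[0,0],-(px[1]-K[1,2])/K[1,1],-1.0])
    d=m["rotation"]@d; return m["position"],d/np.linalg.norm(d)
def atz(c,px,z,m=None):
    p,d=ray(c,px,m); return p+d*(z-p[2])/d[2]
def tri(rs):
    A=sum(np.eye(3)-np.outer(d,d) for p,d in rs);b=sum((np.eye(3)-np.outer(d,d))@p for p,d in rs)
    return np.linalg.solve(A,b)
def proj(c,X,m=None):
    m=m or camera_model(c);K=m["intrinsics"]
    q=m["rotation"].T@(np.asarray(X)-m["position"]); return np.array([K[0,2]+K[0,0]*q[0]/-q[2],K[1,2]-K[1,1]*q[1]/-q[2]])
E
python3 - <<'E'
from h import *
np.set_printoptions(precision=4,suppress=True)
Z=dict(tongs_grip=.11,tongs_jaws=.0225,tongs=.005,rest=0,cleaner=0,slim_bush=.06,thick_bush=.06,gauge=0,pad=.008,collar=.005,bottle=0,beaker=0,dryer=0,screwdriver=0)
for n,z in Z.items():
    L=[]
    for c in ["top","side"]:
        r=spot_point(c,n)
        for q in r[:2]: L.append((c,q["score"],np.round(q["location"],1),np.round(atz(c,q["location"],z)[:2],4)))
    print(n,*[f"{a} {b:.2f} {p} {x}" for a,b,p,x in L],sep=" | ")
print(bot.get_state()["time"])
E
```

```text
tongs_grip | top 0.63 [340.5 205.4] [ 0.4356 -0.0291] | top 0.52 [346.9 202.9] [ 0.446  -0.0488] | side 0.66 [325.3 208.5] [0.4265 0.0945] | side 0.65 [325.6 185. ] [ 0.4428 -0.0395]
tongs_jaws | top 0.51 [341.  207.6] [ 0.4444 -0.0323] | side 0.48 [323.1 204.6] [ 0.4494 -0.0347] | side 0.48 [282.7 261. ] [0.5366 0.2673]
tongs | top 0.62 [344.1 209.7] [ 0.4414 -0.0439] | side 0.85 [326.2 208.1] [ 0.4376 -0.0374]
rest | top 0.74 [342.9 211.4] [ 0.4358 -0.0404] | side 0.63 [327.1 208.9] [ 0.4343 -0.0393]
cleaner | top 0.93 [269.3 171.2] [0.5519 0.2355] | side 0.82 [281.1 261. ] [0.5472 0.2477] | side 0.16 [349.7 283.5] [0.3219 0.3056]
slim_bush | top 0.71 [256.1 153.5] [0.5942 0.2783] | top 0.21 [401.5 262.4] [ 0.2788 -0.2464] | side 0.61 [266.7 255.6] [0.5802 0.2871] | side 0.61 [322.5 205.8] [0.4451 0.0195]
thick_bush | top 0.58 [272. 173.] [0.5313 0.2143] | side 0.72 [285.4 236.7] [0.5418 0.1967]
gauge | top 0.85 [338.1 153.7] [ 0.6434 -0.0018] | top 0.65 [341.8 210.3] [ 0.4393 -0.0362] | side 0.64 [273.5 208.6] [ 0.6347 -0.0089]
pad | top 0.89 [424.5 184.1] [ 0.5626 -0.3161] | side 0.57 [306.6 162.5] [ 0.5642 -0.34  ]
collar | top 0.50 [387.1 182. ] [ 0.5567 -0.1849] | side 0.44 [300.7 181.8] [ 0.5639 -0.1925] | side 0.21 [264.9 253. ] [0.606  0.2259]
bottle | top 0.63 [398.4 260.1] [ 0.289  -0.2457] | side 0.91 [367.4 180. ] [ 0.2905 -0.258 ]
beaker | top 0.68 [198.9 196.3] [0.4344 0.4694] | side 0.96 [297.4 324.9] [0.4517 0.4697]
dryer | top 0.81 [482.2 229.1] [ 0.4264 -0.526 ] | side 0.64 [338.3 144.7] [ 0.4422 -0.5379] | side 0.54 [323.6 185.8] [ 0.4673 -0.1865]
screwdriver | top 0.56 [240.3 233.1] [0.3216 0.3044] | side 0.73 [275.3 207.4] [ 0.6297 -0.017 ] | side 0.62 [349.2 284.1] [0.3232 0.3081]
1.55
```

```bash
python3 -m crank '[{"delta_pos":[-1,-0.5,-1],"rot":[0,0,-0.12],"fingers":1},{"delta_pos":[-1,-0.5,-1],"rot":[0,0,-0.12],"fingers":1},{"delta_pos":[-1,-0.5,-1],"rot":[0,0,-0.12],"fingers":1},{"delta_pos":[-1,-0.5,-1],"rot":[0,0,-0.12],"fingers":1},{"delta_pos":[-1,-0.5,-1],"rot":[0,0,-0.12],"fingers":1}]'
```

```text
time: 1.97
eef_pos: [0.316, 0.4909, 0.3354]
tool_rot: [[-1.0, 0.02, 0.004], [0.02, 1.0, 0.004], [-0.004, 0.005, -1.0]]
contact_force: [0.8, 0.2, 1.0]
grip_width: 1.001
```

```bash
python3 -m crank '[{"delta_pos":[-1,-1,-0.5],"rot":[0,0,0],"fingers":1},{"delta_pos":[-1,-1,-0.5],"rot":[0,0,0],"fingers":1},{"delta_pos":[-1,-1,-0.5],"rot":[0,0,0],"fingers":1},{"delta_pos":[-1,-1,-0.5],"rot":[0,0,0],"fingers":1}]'
python3 -m crank '[{"delta_pos":[-1,-1,0],"rot":[0,0,0],"fingers":1},{"delta_pos":[-1,-1,0],"rot":[0,0,0],"fingers":1},{"delta_pos":[-1,-1,0],"rot":[0,0,0],"fingers":1},{"delta_pos":[-1,-1,0],"rot":[0,0,0],"fingers":1},{"delta_pos":[-1,-1,0],"rot":[0,0,0],"fingers":1}]'
python3 - <<'E'
from h import *
np.set_printoptions(precision=4,suppress=True)
im=get_image("wrist"); cv2.imwrite("pics/w1.png",im[:,:,::-1]); m=camera_model("wrist"); np.save("w1m.npy",m,allow_pickle=True)
print(m["position"])
for n,z in dict(slim_bush=.06,thick_bush=.06,cleaner=0).items():
    print(n,[(q["score"],q["location"],atz("wrist",q["location"],z)) for q in spot_point("wrist",n)[:2]])
E
```

```text
time: 2.3
eef_pos: [0.4133, 0.3889, 0.382]
tool_rot: [[-1.0, 0.019, 0.001], [0.019, 1.0, 0.0], [-0.001, 0.0, -1.0]]
contact_force: [-0.2, -0.2, -0.2]
grip_width: 1.002
time: 2.72
eef_pos: [0.5119, 0.2867, 0.38]
tool_rot: [[-1.0, 0.022, -0.001], [0.022, 1.0, -0.001], [0.001, -0.001, -1.0]]
contact_force: [0.6, -1.3, 0.1]
grip_width: 0.997
[0.4346 0.2884 0.523 ]
slim_bush [(0.96, [311.7, 195.2], array([0.5786, 0.2814, 0.06  ]))]
thick_bush [(0.74, [260.3, 169.2], array([0.5375, 0.2083, 0.06  ]))]
cleaner []
```

View pics/w1.png

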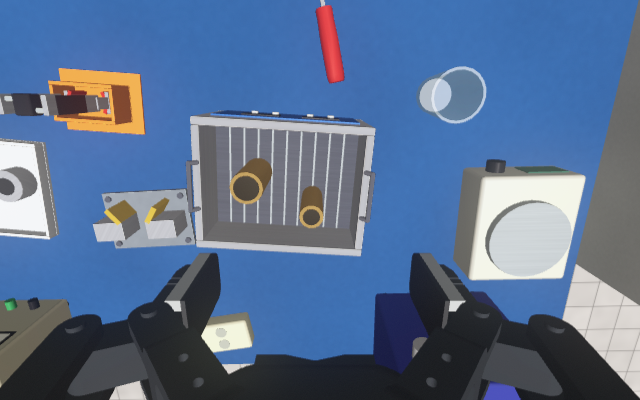

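```bash
python3 - <<'E'
from h import *
np.set_printoptions(precision=4,suppress=True)
m=np.load("w1m.npy",allow_pickle=True).item()
im=cv2.imread("pics/w1.png")
cv2.imwrite("pics/w1z.png",cv2.resize(im[95:275,170:400],None,fx=3.4,fy=3.3,interpolation=cv2.INTER_CUBIC))
for n,p,z in [("slimtop",(311.5,217),.15),("slimbot",(311.7,195.2),.06),("thicktop",(247,188),.15),("c1",(191,117),.13),("c2",(375,129),.13),("c3",(361,255),.13),("c4",(196,246),.13)]:
    print(n,atz("wrist",p,z,m))
E
```

```text
slimtop [0.5791 0.281  0.15  ]
slimbot [0.5793 0.2803 0.06  ]
thicktop [0.5407 0.2052 0.15  ]
c1 [0.4585 0.1421 0.13  ]
c2 [0.4768 0.3584 0.13  ]
c3 [0.6425 0.3454 0.13  ]
c4 [0.6249 0.1266 0.13  ]
```

View pics/w1z.png

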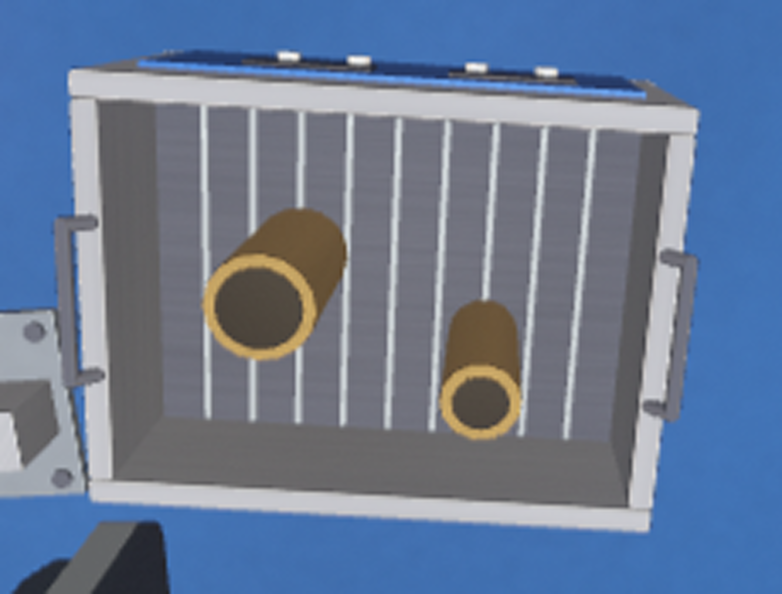

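```bash
python3 -m crank '[{"delta_pos":[0.2,-1,0],"rot":[0,0,0],"fingers":1},{"delta_pos":[0.2,-1,0],"rot":[0,0,0],"fingers":1},{"delta_pos":[0.2,-1,0],"rot":[0,0,0],"fingers":1}]'
python3 -m crank '[{"delta_pos":[0.3,-1,0],"rot":[0,0,0],"fingers":1},{"delta_pos":[0.3,-1,0],"rot":[0,0,0],"fingers":1},{"delta_pos":[0.3,-1,0],"rot":[0,0,0],"fingers":1}]'
python3 -m crank '[{"delta_pos":[0.35,-1,0.3],"rot":[0,0,0],"fingers":1},{"delta_pos":[0.35,-1,0.3],"rot":[0,0,0],"fingers":1},{"delta_pos":[0.35,-1,0.3],"rot":[0,0,0],"fingers":1},{"delta_pos":[0.35,-1,0.3],"rot":[0,0,0],"fingers":1},{"delta_pos":[0.35,-1,0.3],"rot":[0,0,0],"fingers":1}]'
python3 - <<'E'
from h import *
np.set_printoptions(precision=4,suppress=True)
im=get_image("wrist"); cv2.imwrite("pics/w2.png",im[:,:,::-1]); m=camera_model("wrist"); np.save("w2m.npy",m,allow_pickle=True)
print(m["position"])
for n,z in dict(tongs_grip=.11,tongs_jaws=.0225,rest=0,gauge=0).items():
    print(n,[(q["score"],q["location"],atz("wrist",q["location"],z)) for q in spot_point("wrist",n)[:2]])
E
```

```text
time: 3.17
eef_pos: [0.4862, 0.1879, 0.3813]
tool_rot: [[-1.0, 0.016, -0.0], [0.016, 1.0, -0.001], [0.0, -0.001, -1.0]]
contact_force: [-0.2, 0.2, -0.5]
grip_width: 0.998
time: 3.42
eef_pos: [0.4543, 0.0885, 0.3815]
tool_rot: [[-1.0, 0.017, 0.0], [0.017, 1.0, -0.0], [-0.0, -0.0, -1.0]]
contact_force: [0.7, 0.3, -0.7]
grip_width: 0.999
time: 3.83
eef_pos: [0.4191, -0.0094, 0.3514]
tool_rot: [[-1.0, 0.019, 0.0], [0.019, 1.0, 0.0], [-0.0, 0.0, -1.0]]
contact_force: [0.7, -0.2, 0.2]
grip_width: 1.0
[ 0.3433 -0.0089  0.4943]
tongs_grip [(0.72, [289.3, 175.6], array([ 0.4393, -0.0413,  0.11  ])), (0.21, [203.4, 233.2], array([ 0.5134, -0.1543,  0.11  ]))]
tongs_jaws [(0.88, [296.3, 160.9], array([ 0.4392, -0.0375,  0.0225]))]
rest [(0.83, [296.6, 157.2], array([ 0.4379, -0.0382,  0.    ]))]
gauge [(0.86, [323.1, 268.3], array([0.63  , 0.0008, 0.    ])), (0.54, [292.6, 177.2], array([ 0.4692, -0.0455,  0.    ]))]
```

View pics/w2.png

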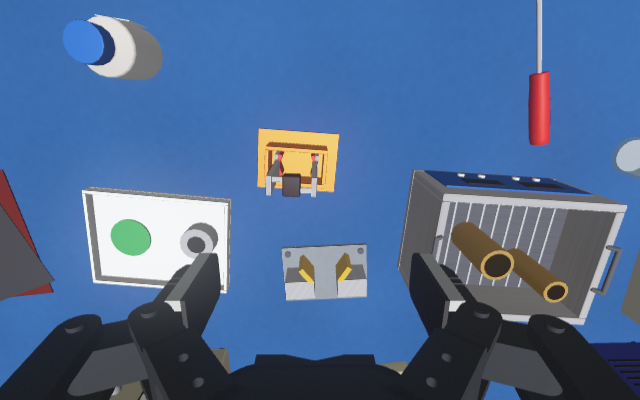

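```bash
python3 - <<'E'
import cv2
im=cv2.imread("pics/w2.png")
cv2.imwrite("pics/w2a.png",cv2.resize(im[120:205,245:350],None,fx=7,fy=7,interpolation=cv2.INTER_CUBIC))
cv2.imwrite("pics/w2b.png",cv2.resize(im[235:310,270:380],None,fx=7,fy=7,interpolation=cv2.INTER_CUBIC))
E
```

```text
(no output)
```

View pics/w2a.png

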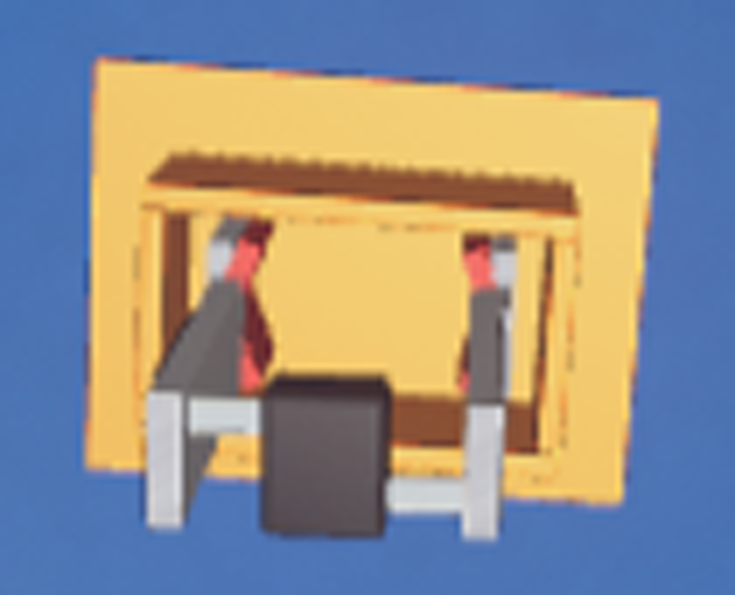

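View pics/w2b.png

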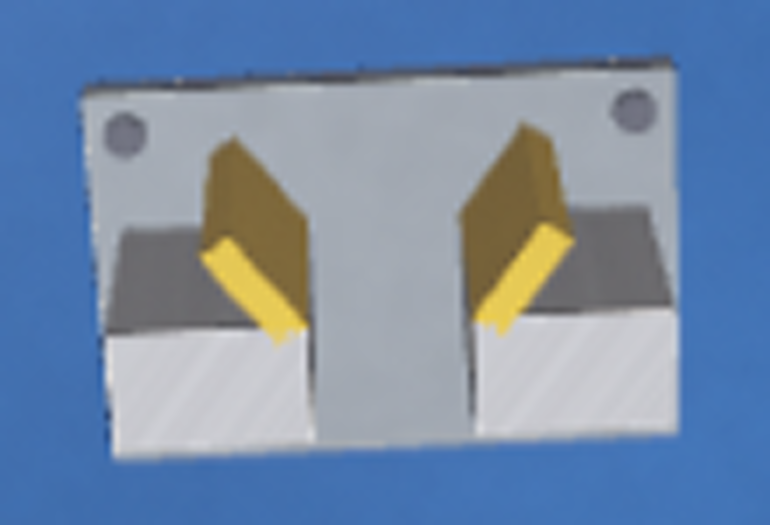

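```bash
python3 - <<'E'
from h import *
np.set_printoptions(precision=4,suppress=True)
m=np.load("w2m.npy",allow_pickle=True).item()
def P(l,off,z): return np.array([atz("wrist",(x/7+off[0],y/7+off[1]),z,m)[:2] for x,y in l])
a=(244.5,119.5); b=(269.5,234.5)
foot=P([(97,60),(658,98),(622,505),(87,468)],a,.004); print("foot",foot,foot.mean(0), foot[1]-foot[0],foot[2]-foot[3])
rim=P([(143,190),(580,212)],a,.05);print("rimnear",rim,rim[1]-rim[0])
hl=P([(148,392),(183,392),(182,527),(147,527)],a,.149);hr=P([(468,405),(503,405),(498,540),(463,540)],a,.149)
print("handles",hl,hr,hl.mean(0),hr.mean(0),(hl.mean(0)+hr.mean(0))/2,hr.mean(0)-hl.mean(0))
bl=P([(265,395),(387,390),(385,535),(262,532)],a,.149);print("block",bl,bl.mean(0))
pl=P([(82,95),(676,68)],b,.008);print("plate",pl,pl[1]-pl[0],pl.mean(0))
jl=P([(107,333),(305,325),(314,440),(115,460)],b,.055);jr=P([(475,320),(670,308),(678,432),(476,437)],b,.055)
print("gj",jl,jr,(jl[0]+jr[1])/2,(jl[1]+jr[0])/2,(jl[2]+jr[3])/2,jr[1]-jl[0],jr[2]-jl[3])
print("pad",[ (q["score"],q["location"],atz("wrist",q["location"],.008,m)) for q in spot_point("wrist","pad")[:1]])
o=outline_of("wrist","tongs")[0]["pixels"]
# pad green mask
hsv=cv2.cvtColor(cv2.imread("pics/w2.png"),cv2.COLOR_BGR2HSV)
g=cv2.inRange(hsv,(45,80,50),(85,255,255)); n,l,s,c=cv2.connectedComponentsWithStats(g); i=1+np.argmax(s[1:,4]); print(c[i],s[i],atz("wrist",c[i],.008,m))
E
```

```text
foot [[ 0.3923 -0.0934]
 [ 0.4023  0.0251]
 [ 0.4925  0.0174]
 [ 0.4818 -0.1018]] [ 0.4422 -0.0382] [0.01   0.1185] [0.0106 0.1192]
rimnear [[ 0.4128 -0.0783]
 [ 0.4186  0.0068]] [0.0058 0.085 ]
handles [[ 0.4287 -0.064 ]
 [ 0.4288 -0.0586]
 [ 0.4508 -0.06  ]
 [ 0.4507 -0.0655]] [[ 0.4317 -0.0143]
 [ 0.4318 -0.0089]
 [ 0.4538 -0.01  ]
 [ 0.4537 -0.0156]] [ 0.4398 -0.062 ] [ 0.4427 -0.0122] [ 0.4412 -0.0371] [0.003  0.0498]
block [[ 0.4295 -0.0458]
 [ 0.429  -0.0268]
 [ 0.4527 -0.0279]
 [ 0.4518 -0.0474]] [ 0.4408 -0.037 ]
plate [[ 0.5868 -0.0685]
 [ 0.5821  0.0708]] [-0.0046  0.1393] [0.5844 0.0011]
gj [[ 0.621  -0.06  ]
 [ 0.6198 -0.0165]
 [ 0.6491 -0.015 ]
 [ 0.6536 -0.0597]] [[0.6191 0.0208]
 [0.6168 0.0635]
 [0.6484 0.0662]
 [0.6489 0.0211]] [0.6189 0.0017] [0.6194 0.0022] [0.649  0.0031] [-0.0042  0.1235] [-0.0052  0.1259]
pad [(0.74, [126.8, 240.1], array([ 0.5682, -0.3199,  0.008 ]))]
[130.2756 237.1429] [ 111  220   40   36 1092] [ 0.563  -0.3132  0.008 ]
```

```bash
python3 -m crank '[{"delta_pos":[-0.226,-0.272,0.4],"rot":[0,0,0.016],"fingers":1},{"delta_pos":[-0.226,-0.272,0.8],"rot":[0,0,0.016],"fingers":1},{"delta_pos":[-0.226,-0.272,0.9],"rot":[0,0,0.016],"fingers":1},{"delta_pos":[-0.226,-0.272,0.9],"rot":[0,0,0.016],"fingers":1},{"delta_pos":[-0.226,-0.272,0.9],"rot":[0,0,0.016],"fingers":1}]'
python3 - <<'E'
from h import *
np.set_printoptions(precision=4,suppress=True)
im=get_image("wrist"); cv2.imwrite("pics/w3.png",im[:,:,::-1]); m=camera_model("wrist"); np.save("w3m.npy",m,allow_pickle=True)
print(m["position"],bot.get_state()["eef_pos"])
for n,z in dict(tongs_grip=.11,tongs_jaws=.0225,rest=0).items():
    print(n,[(q["score"],q["location"],atz("wrist",q["location"],z)) for q in spot_point("wrist",n)[:2]])
E
```

```text
time: 4.6
eef_pos: [0.4418, -0.037, 0.2613]
tool_rot: [[-0.998, 0.068, -0.001], [0.068, 0.998, 0.0], [0.001, 0.0, -1.0]]
contact_force: [0.5, -0.8, -0.2]
grip_width: 0.999
[ 0.3661 -0.0332  0.4049] [ 0.4422 -0.037   0.2623]
tongs_grip [(0.82, [314.5, 177.5], array([ 0.442 , -0.0388,  0.11  ]))]
tongs_jaws []
rest [(0.58, [316.0, 154.5], array([ 0.4408, -0.0371,  0.    ]))]
```

View pics/w3.png

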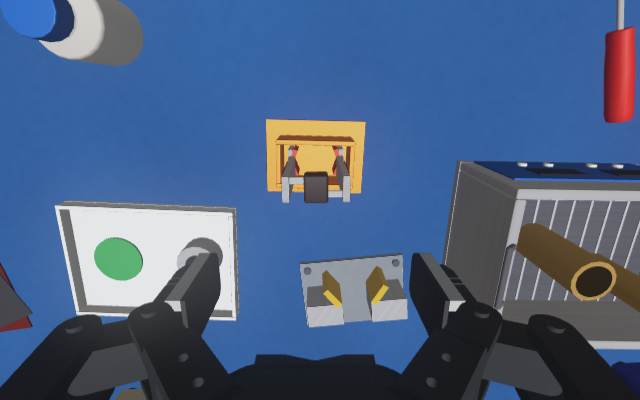

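```bash
python3 - <<'E'
import cv2
im=cv2.imread("pics/w3.png")
cv2.imwrite("pics/w3a.png",cv2.resize(im[110:210,255:375],None,fx=6,fy=6,interpolation=cv2.INTER_CUBIC))
cv2.imwrite("pics/w3b.png",cv2.resize(im[245:335,290:415],None,fx=6,fy=6,interpolation=cv2.INTER_CUBIC))
E
```

```text
(no output)
```

View pics/w3a.png

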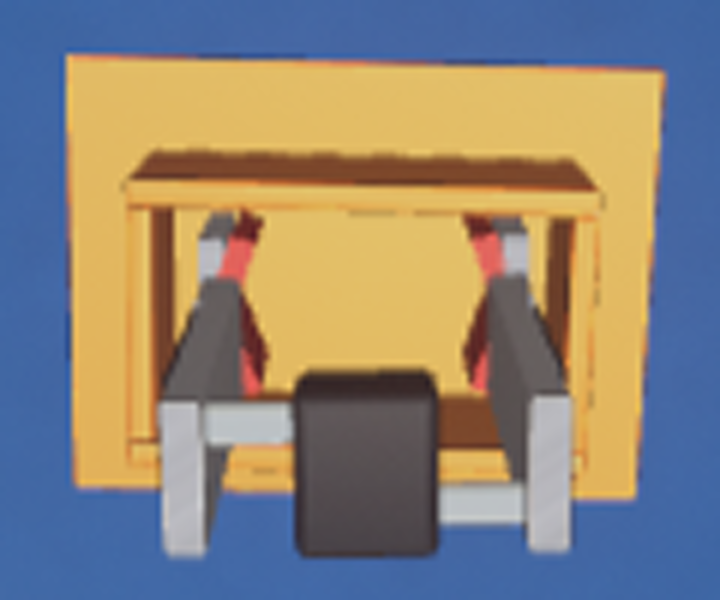

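View pics/w3b.png

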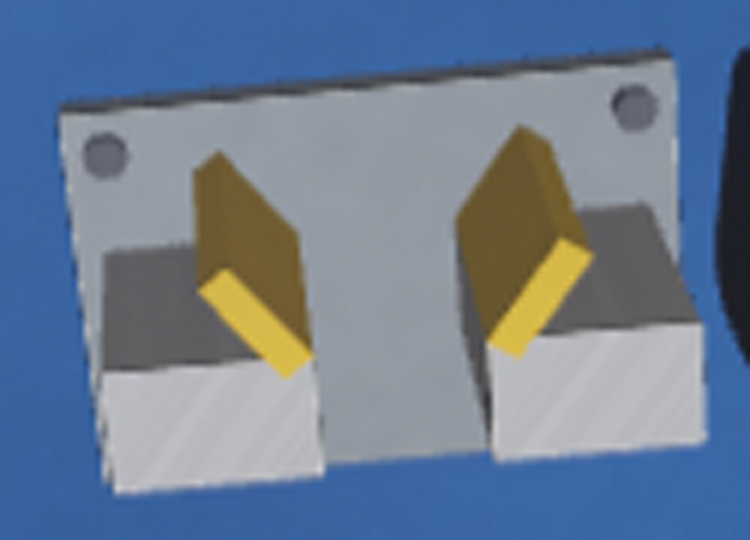

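```bash
python3 - <<'E'
from h import *
np.set_printoptions(precision=4,suppress=True)
m=np.load("w3m.npy",allow_pickle=True).item()
def P(l,off,z): return np.array([atz("wrist",(x/6+off[0],y/6+off[1]),z,m)[:2] for x,y in l])
a=(254.5,109.5); b=(289.5,244.5)
foot=P([(67,57),(664,72),(635,498),(75,488)],a,.004); print("foot",foot.mean(0), foot[1]-foot[0],foot[2]-foot[3])
hl=P([(161,402),(206,402),(206,555),(165,555)],a,.149);hr=P([(530,397),(571,397),(570,550),(527,550)],a,.149)
print("handles",hl.mean(0),hr.mean(0),(hl.mean(0)+hr.mean(0))/2,hr.mean(0)-hl.mean(0))
bl=P([(300,395),(433,393),(437,553),(297,553)],a,.149);print("block",bl.mean(0))
pl=P([(60,115),(676,65)],b,.008);print("plate",pl,pl[1]-pl[0],pl.mean(0))
jl=P([(100,373),(313,358),(323,475),(115,493)],b,.055);jr=P([(488,343),(700,323),(706,443),(495,460)],b,.055)
print("gj",(jl[0]+jr[1])/2,(jl[1]+jr[0])/2,(jl[2]+jr[3])/2,(jl[3]+jr[2])/2,jr[1]-jl[0],jr[2]-jl[3])
g=cv2.inRange(cv2.cvtColor(cv2.imread("pics/w3.png"),cv2.COLOR_BGR2HSV),(45,80,50),(85,255,255)); n,l,s,c=cv2.connectedComponentsWithStats(g); i=1+np.argmax(s[1:,4]); print(c[i],s[i],atz("wrist",c[i],.008,m))
E
```

```text
foot [ 0.4427 -0.0389] [0.0109 0.119 ] [0.0102 0.1193]
handles [ 0.44   -0.0625] [ 0.4426 -0.0129] [ 0.4413 -0.0377] [0.0026 0.0496]
block [ 0.4409 -0.0377]
plate [[ 0.5872 -0.0692]
 [ 0.5838  0.0703]] [-0.0034  0.1395] [0.5855 0.0005]
gj [0.6201 0.0011] [0.6207 0.0015] [0.65   0.0025] [0.6501 0.0025] [-0.0039  0.1252] [-0.0044  0.126 ]
[117.7527 258.6951] [  94  238   48   42 1561] [ 0.5633 -0.3149  0.008 ]
```

```bash
python3 -m crank '[{"delta_pos":[0,-0.005,0.35],"rot":[0,0,-0.003],"fingers":1},{"delta_pos":[0,-0.005,0.7],"rot":[0,0,-0.003],"fingers":1},{"delta_pos":[0,-0.005,1],"rot":[0,0,-0.003],"fingers":1},{"delta_pos":[0,-0.005,1],"rot":[0,0,-0.003],"fingers":1}]'
python3 -m crank '[{"delta_pos":[0,0,0.25],"rot":[0,0,0],"fingers":1},{"delta_pos":[0,0,0.5],"rot":[0,0,0],"fingers":1},{"delta_pos":[0,0,0.71],"rot":[0,0,0],"fingers":1},{"delta_pos":[0,0,0.71],"rot":[0,0,0],"fingers":1},{"delta_pos":[0,0,0.71],"rot":[0,0,0],"fingers":1}]'
python3 -m crank '[{"delta_pos":[0,0,0],"rot":[0,0,0],"fingers":0.3},{"delta_pos":[0,0,0],"rot":[0,0,0],"fingers":0.18},{"delta_pos":[0,0,0],"rot":[0,0,0],"fingers":0.18},{"delta_pos":[0,0,0],"rot":[0,0,0],"fingers":0.18},{"delta_pos":[0,0,0],"rot":[0,0,0],"fingers":0.18},{"delta_pos":[0,0,0],"rot":[0,0,0],"fingers":0.18}]' 60
python3 - <<'E'
from h import *
im=get_image("wrist"); cv2.imwrite("pics/w4.png",im[:,:,::-1]); print(bot.get_state()["grip_width"]*85)
E
```

```text
time: 5.13
eef_pos: [0.4401, -0.0373, 0.1584]
tool_rot: [[-0.998, 0.058, -0.005], [0.058, 0.998, 0.001], [0.005, 0.001, -1.0]]
contact_force: [0.1, 0.6, -0.1]
grip_width: 1.002
time: 5.55
eef_pos: [0.4423, -0.0378, 0.0915]
tool_rot: [[-0.998, 0.058, 0.0], [0.058, 0.998, 0.0], [-0.0, 0.0, -1.0]]
contact_force: [0.1, 0.1, 0.3]
grip_width: 0.996
time: 6.05
eef_pos: [0.4427, -0.038, 0.092]
tool_rot: [[-0.998, 0.059, 0.004], [0.059, 0.998, -0.001], [-0.004, -0.001, -1.0]]
contact_force: [-0.9, -0.5, 12.3]
grip_width: 0.59
50.17461814154839
```

View pics/w4.png

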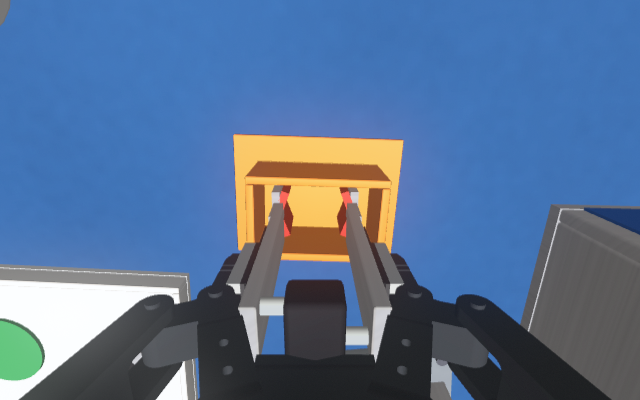

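```bash
python3 -m crank '[{"delta_pos":[0,0,-0.02],"rot":[0,0,0],"fingers":0.14},{"delta_pos":[0,0,-0.06],"rot":[0,0,0],"fingers":0.14},{"delta_pos":[0,0,-0.1],"rot":[0,0,0],"fingers":0.14},{"delta_pos":[0,0,-0.1],"rot":[0,0,0],"fingers":0.14}]'
python3 - <<'E'
from h import *
im=get_image("wrist"); cv2.imwrite("pics/w5.png",im[:,:,::-1]); s=bot.get_state(); print(s["grip_width"]*85,s["contact_force"],s["moment"])
E
```

```text
time: 6.43
eef_pos: [0.4418, -0.0378, 0.1012]
tool_rot: [[-0.998, 0.059, 0.001], [0.059, 0.998, -0.0], [-0.001, -0.0, -1.0]]
contact_force: [-0.1, -0.1, -1.6]
grip_width: 0.574
48.81678296805745 [-0.05697577 -0.25762524 -1.39513928] [ 0.01389037  0.02800526 -0.01644772]
```

View pics/w5.png

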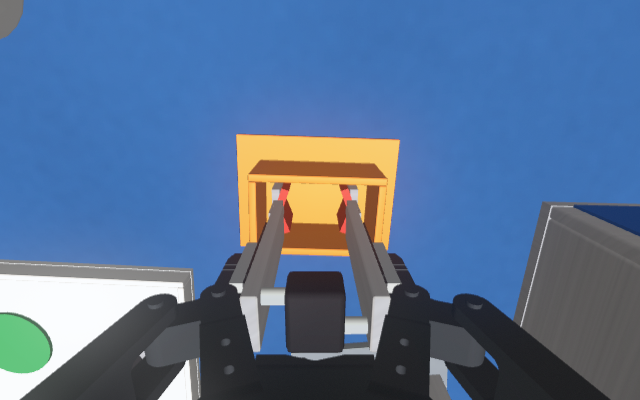

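```bash
python3 - <<'E'
import cv2
im=cv2.imread("pics/w5.png")
cv2.imwrite("pics/w5a.png",cv2.resize(im[170:370,225:405],None,fx=4,fy=3,interpolation=cv2.INTER_CUBIC))
E
```

```text
(no output)
```

View pics/w5a.png

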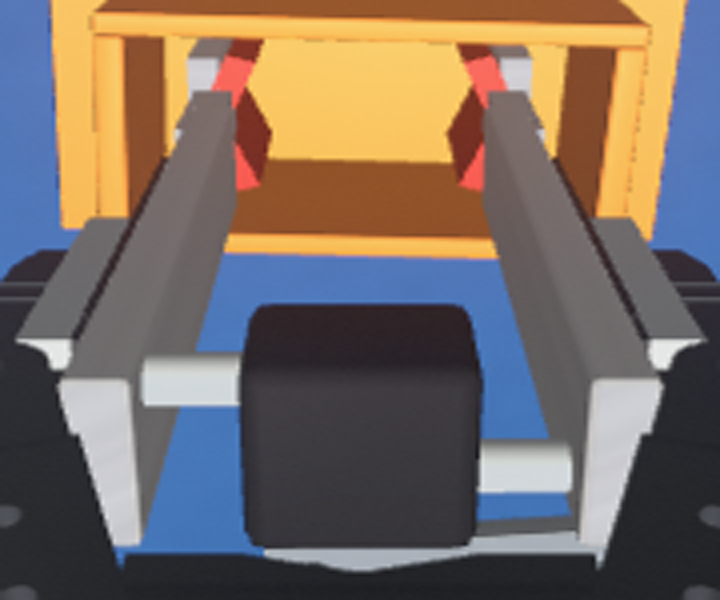

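```bash
python3 - <<'E'
from h import *
np.set_printoptions(precision=1,suppress=True)
m=camera_model("wrist");s=bot.get_state();R=np.array(s["tool_rot"]);p=np.array(s["eef_pos"])
for o in (.080,.084,.0865,.089,.092,.096,.1):
    for dx in (0,):
        f=lambda x,y,z:proj("wrist",p+R@np.array([x,y,o-z]),m)
        print(o,f(.011,-.0244,.144),f(-.011,-.0244,.144),f(.011,.0244,.144),f(-.011,.0244,.144),"jawbot near",f(.015,-.021,.0),)
E
```

```text
0.08 [235.2 328.1] [240.3 387.3] [403.8 328.4] [398.  387.6] jawbot near [287.1 183.1]
0.084 [238.3 319. ] [243.  376.6] [400.4 319.2] [395.  376.8] jawbot near [287.6 181.7]
0.0865 [240.1 313.6] [244.6 370.3] [398.4 313.8] [393.2 370.5] jawbot near [287.9 180.8]
0.089 [241.8 308.5] [246.1 364.2] [396.4 308.7] [391.5 364.4] jawbot near [288.1 179.9]
0.092 [243.8 302.7] [247.9 357.3] [394.2 302.9] [389.6 357.5] jawbot near [288.5 178.8]
0.096 [246.3 295.4] [250.1 348.6] [391.5 295.6] [387.1 348.8] jawbot near [288.9 177.5]
0.1 [248.6 288.6] [252.2 340.5] [388.9 288.7] [384.8 340.7] jawbot near [289.3 176.2]
```

```bash
python3 -m crank '[{"delta_pos":[0,0,-0.1],"rot":[0,0,0],"fingers":0.12},{"delta_pos":[0,0,-0.25],"rot":[0,0,0],"fingers":0.12},{"delta_pos":[0,0,-0.4],"rot":[0,0,0],"fingers":0.12},{"delta_pos":[0,0,-0.4],"rot":[0,0,0],"fingers":0.12}]'
python3 - <<'E'
from h import *
im=get_image("wrist"); s=bot.get_state(); print(s["eef_pos"],s["grip_width"]*85,s["contact_force"],s["moment"])
a=cv2.imread("pics/w4.png")[170:370,225:405];b=im[170:370,225:405,::-1]
cv2.imwrite("pics/w6a.png",cv2.resize(np.hstack([a,b]),None,fx=2.2,fy=3,interpolation=cv2.INTER_CUBIC))
E
```

```text
time: 6.82
eef_pos: [0.4424, -0.0379, 0.142]
tool_rot: [[-0.998, 0.059, 0.003], [0.059, 0.998, -0.001], [-0.003, -0.0, -1.0]]
contact_force: [0.9, -0.2, -1.6]
grip_width: 0.559
[ 0.44201395 -0.03778936  0.14093168] 47.657995549446454 [ 0.80454542 -0.38358608 -2.07840959] [-0.00869856  0.03243851  0.01769036]
```

View pics/w6a.png

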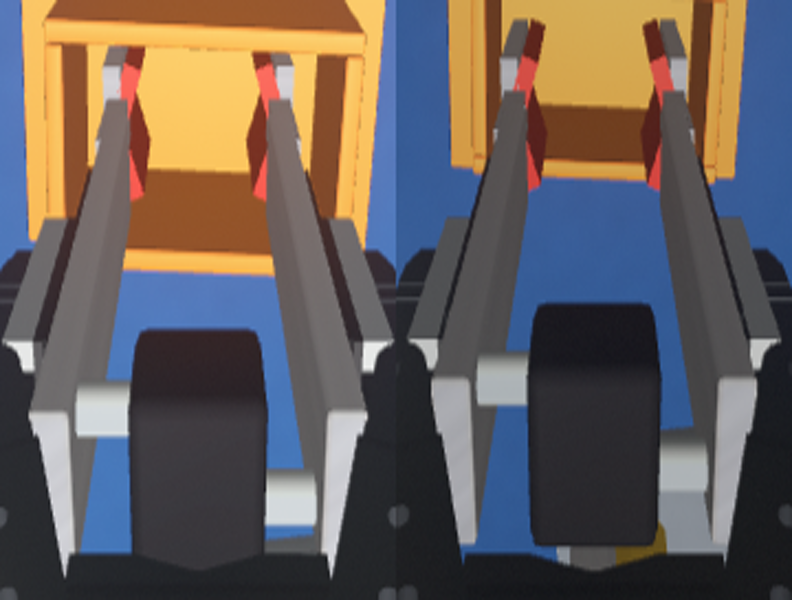

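```bash
python3 -m crank '[{"delta_pos":[0,0,-0.3],"rot":[0,0,0],"fingers":0.12},{"delta_pos":[0,0,-0.6],"rot":[0,0,0],"fingers":0.12},{"delta_pos":[0,0.2,-1],"rot":[0,0,0],"fingers":0.12},{"delta_pos":[0,0.2,-1],"rot":[0,0,0],"fingers":0.12}]'
python3 -m crank '[{"delta_pos":[-0.12,0.3,-0.2],"rot":[0,0,0],"fingers":0.12},{"delta_pos":[-0.25,0.6,-0.4],"rot":[0,0,0],"fingers":0.12},{"delta_pos":[-0.4,1,-0.65],"rot":[0,0,0],"fingers":0.12},{"delta_pos":[-0.4,1,-0.65],"rot":[0,0,0],"fingers":0.12}]'
python3 -m crank '[{"delta_pos":[-0.12,0.3,0],"rot":[0,0,0],"fingers":0.12},{"delta_pos":[-0.25,0.6,0],"rot":[0,0,0],"fingers":0.12},{"delta_pos":[-0.4,1,0],"rot":[0,0,0],"fingers":0.12},{"delta_pos":[-0.4,1,0],"rot":[0,0,0],"fingers":0.12}]'
```

```text
time: 7.2
eef_pos: [0.4443, -0.0168, 0.2443]
tool_rot: [[-0.998, 0.059, 0.006], [0.059, 0.998, -0.001], [-0.006, -0.0, -1.0]]
contact_force: [-0.0, -0.1, -0.8]
grip_width: 0.557
time: 7.53
eef_pos: [0.4908, 0.083, 0.3067]
tool_rot: [[-0.998, 0.057, 0.004], [0.057, 0.998, 0.001], [-0.004, 0.001, -1.0]]
contact_force: [-0.2, -1.0, -2.4]
grip_width: 0.562
time: 7.87
eef_pos: [0.536, 0.1815, 0.3028]
tool_rot: [[-0.998, 0.056, -0.001], [0.056, 0.998, 0.001], [0.001, 0.001, -1.0]]
contact_force: [-1.0, 0.5, -2.8]
grip_width: 0.561
```

```bash
python3 -m crank '[{"delta_pos":[-0.12,0.3,0],"rot":[0,0,0],"fingers":0.12},{"delta_pos":[-0.25,0.7,0],"rot":[0,0,0],"fingers":0.12},{"delta_pos":[-0.37,1,0],"rot":[0,0,0],"fingers":0.12},{"delta_pos":[-0.37,1,0],"rot":[0,0,0],"fingers":0.12},{"delta_pos":[-0.37,1,0],"rot":[0,0,0],"fingers":0.12},{"delta_pos":[-0.37,1,0],"rot":[0,0,0],"fingers":0.12}]'
python3 - <<'E'
from h import *
np.set_printoptions(precision=4,suppress=True)
im=get_image("wrist"); m=camera_model("wrist"); s=bot.get_state(); cv2.imwrite("pics/w7.png",im[:,:,::-1]); np.save("w7m.npy",m,allow_pickle=True)
print(s["eef_pos"])
for n,z in dict(slim_bush=.06,thick_bush=.06,tongs_jaws=s["eef_pos"][2]-.092+.0175).items():
    print(n,[(q["score"],q["location"],atz("wrist",q["location"],z,m)) for q in spot_point("wrist",n)[:2]])
im=get_image("side"); cv2.imwrite("pics/s7.png",cv2.resize(im[120:300,180:420,::-1],None,fx=3.3,fy=3.3))
E
```

```text
time: 8.37
eef_pos: [0.5768, 0.2743, 0.3034]
tool_rot: [[-0.998, 0.058, -0.002], [0.058, 0.998, -0.001], [0.002, -0.001, -1.0]]
contact_force: [0.4, -0.0, -1.8]
grip_width: 0.563
[0.5769 0.274  0.3041]
slim_bush [(0.81, [321.6, 159.4], array([0.5773, 0.2804, 0.06  ]))]
thick_bush [(0.95, [253.2, 135.1], array([0.5438, 0.2017, 0.06  ]))]
tongs_jaws [(0.71, [319.5, 161.6], array([0.5453, 0.2775, 0.2296]))]
```

View pics/w7.png

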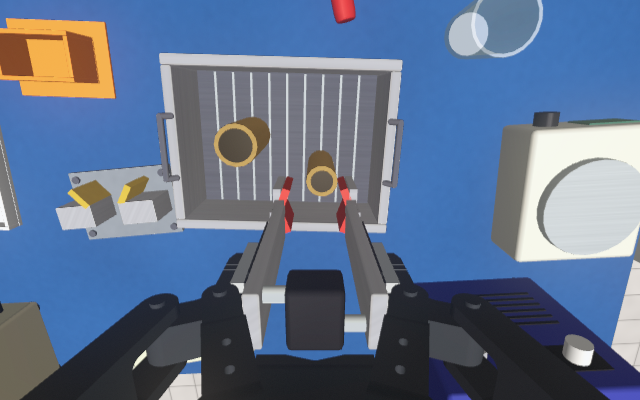

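View pics/s7.png

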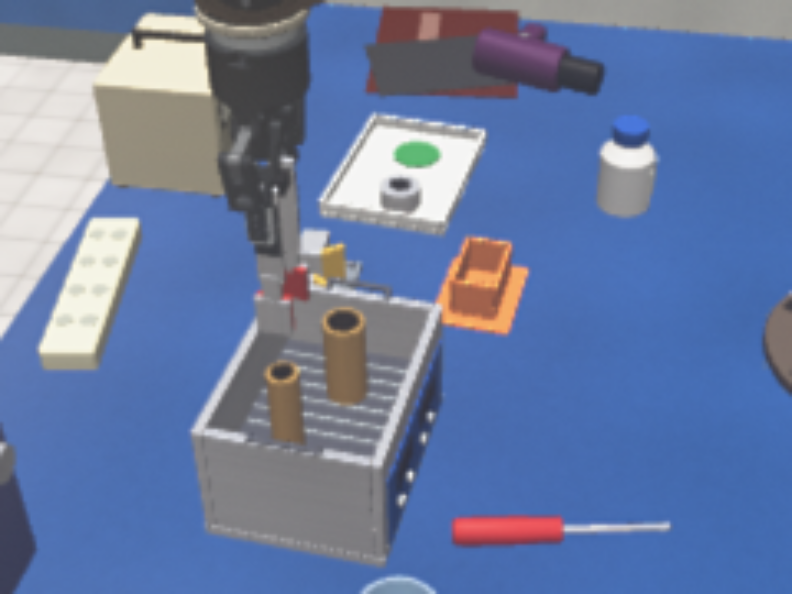

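```bash
python3 - <<'E'
from h import *
np.set_printoptions(precision=4,suppress=True)
m=np.load("w7m.npy",allow_pickle=True).item()
im=cv2.imread("pics/w7.png")
cv2.imwrite("pics/w7a.png",cv2.resize(im[130:250,260:380],None,fx=5,fy=5,interpolation=cv2.INTER_CUBIC))
print(atz("wrist",(321,180),.15,m))
E
```

```text
[0.5791 0.278  0.15  ]
```

View pics/w7a.png

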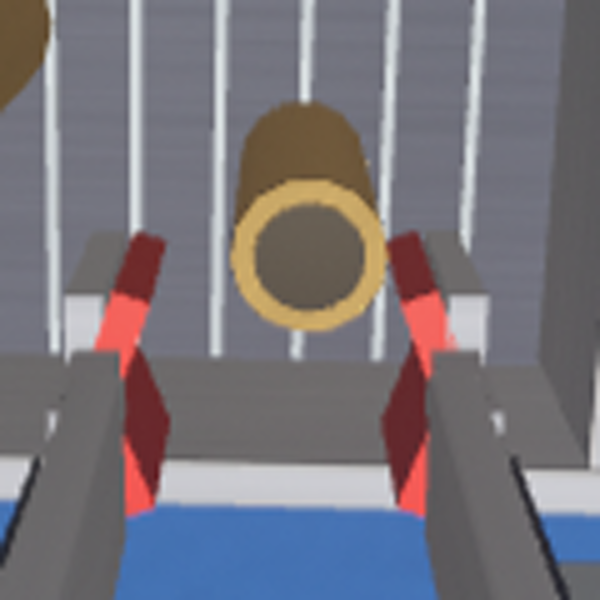

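```bash
python3 -m crank '[{"delta_pos":[-0.02,0.05,0.2],"rot":[0,0,0],"fingers":0.16},{"delta_pos":[-0.02,0.05,0.42],"rot":[0,0,0],"fingers":0.16},{"delta_pos":[-0.02,0.05,0.42],"rot":[0,0,0],"fingers":0.16},{"delta_pos":[-0.02,0.05,0.42],"rot":[0,0,0],"fingers":0.16},{"delta_pos":[-0.02,0.05,0.42],"rot":[0,0,0],"fingers":0.16}]'
python3 - <<'E'
from h import *
np.set_printoptions(precision=4,suppress=True)
im=get_image("wrist"); m=camera_model("wrist"); s=bot.get_state(); np.save("w8m.npy",m,allow_pickle=True)
im=im[:,:,::-1];cv2.imwrite("pics/w8.png",im)
cv2.imwrite("pics/w8a.png",cv2.resize(im[130:250,260:380],None,fx=5,fy=5,interpolation=cv2.INTER_CUBIC))
E
```

```text
time: 9.03
eef_pos: [0.5798, 0.2795, 0.2646]
tool_rot: [[-0.998, 0.059, 0.001], [0.059, 0.998, 0.0], [-0.001, 0.001, -1.0]]
contact_force: [1.5, -0.4, -0.7]
grip_width: 0.585
```

View pics/w8a.png

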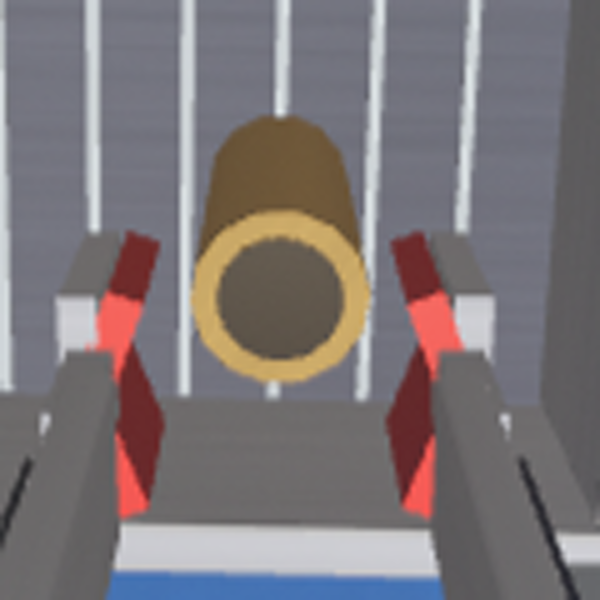

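```bash
python3 - <<'E'
from h import *
np.set_printoptions(precision=4,suppress=True)
m=np.load("w8m.npy",allow_pickle=True).item()
print(atz("wrist",(260+282/5-.5,130+296/5-.5),.15,m), bot.get_state()["eef_pos"])
E
```

```text
[0.5794 0.2792 0.15  ] [0.5799 0.2796 0.2648]
```

```bash
python3 -m crank '[{"delta_pos":[0,0,0.2],"rot":[0,0,0],"fingers":0.16},{"delta_pos":[0,0,0.4],"rot":[0,0,0],"fingers":0.16},{"delta_pos":[0,0,0.55],"rot":[0,0,0],"fingers":0.16},{"delta_pos":[0,0,0.66],"rot":[0,0,0],"fingers":0.16},{"delta_pos":[0,0,0.66],"rot":[0,0,0],"fingers":0.16}]'
python3 - <<'E'
from h import *
np.set_printoptions(precision=4,suppress=True)
im=get_image("wrist"); m=camera_model("wrist"); s=bot.get_state(); np.save("w9m.npy",m,allow_pickle=True)
im=im[:,:,::-1];cv2.imwrite("pics/w9.png",im)
cv2.imwrite("pics/w9a.png",cv2.resize(im[130:290,235:395],None,fx=3.6,fy=3.6,interpolation=cv2.INTER_CUBIC))
im=get_image("side"); cv2.imwrite("pics/s9.png",cv2.resize(im[120:300,180:420,::-1],None,fx=3.3,fy=3.3))
E
```

```text
time: 9.5
eef_pos: [0.5791, 0.2795, 0.1961]
tool_rot: [[-0.998, 0.059, -0.002], [0.059, 0.998, -0.001], [0.002, -0.001, -1.0]]
contact_force: [-0.2, -0.7, -1.7]
grip_width: 0.581
```

View pics/w9a.png

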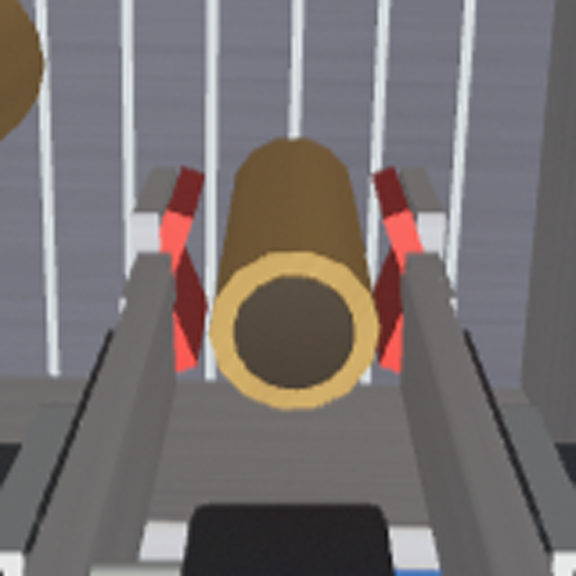

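View pics/s9.png

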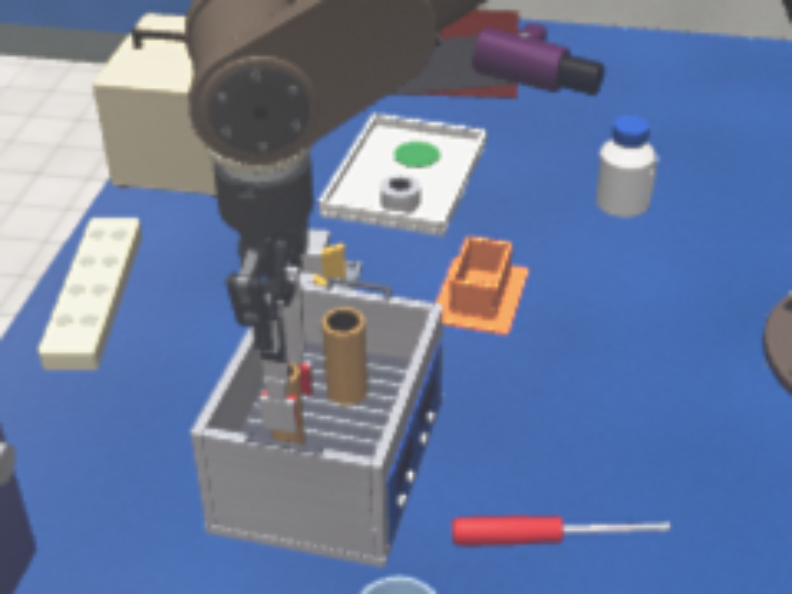

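```bash
python3 - <<'E'
from h import *
f=lambda X:[ (lambda p:((p[0]-180)*3.3,(p[1]-120)*3.3))(proj("side",X))]
for z in (.09,.095,.1,.105,.11,.115): 
    print(z,np.round(f((.5645,.279+.0275,z)),0),np.round(f((.5645,.279+.0275,z+.035)),0),np.round(f((.594,.279+.0275,z)),0))
im=cv2.imread("pics/s9.png"); cv2.imwrite("pics/s9z.png",cv2.resize(im[330:460,220:340],None,fx=5,fy=4.5,interpolation=cv2.INTER_CUBIC))
E
```

```text
0.09 [[295. 442.]] [[293. 413.]] [[263. 438.]]
0.095 [[295. 438.]] [[292. 409.]] [[263. 434.]]
0.1 [[295. 434.]] [[292. 405.]] [[262. 430.]]
0.105 [[294. 430.]] [[292. 401.]] [[262. 426.]]
0.11 [[294. 426.]] [[291. 397.]] [[261. 422.]]
0.115 [[294. 422.]] [[291. 393.]] [[261. 418.]]
```

View pics/s9z.png

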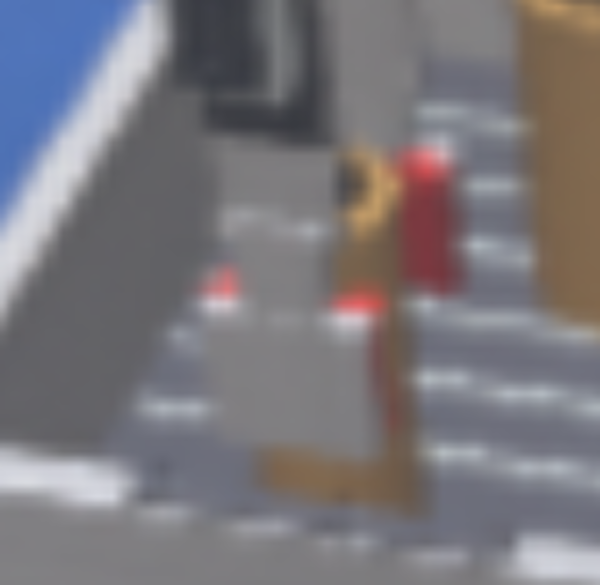

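```bash
python3 -m crank '[{"delta_pos":[0,0,-0.05],"rot":[0,0,0],"fingers":0.14},{"delta_pos":[0,0,-0.05],"rot":[0,0,0],"fingers":0.05},{"delta_pos":[0,0,-0.05],"rot":[0,0,0],"fingers":-0.05},{"delta_pos":[0,0,-0.05],"rot":[0,0,0],"fingers":-0.2},{"delta_pos":[0,0,-0.05],"rot":[0,0,0],"fingers":-0.5},{"delta_pos":[0,0,-0.05],"rot":[0,0,0],"fingers":-1},{"delta_pos":[0,0,-0.05],"rot":[0,0,0],"fingers":-1},{"delta_pos":[0,0,-0.05],"rot":[0,0,0],"fingers":-1}]' 70
python3 - <<'E'
from h import *
np.set_printoptions(precision=4,suppress=True)
im=get_image("wrist"); s=bot.get_state(); print(s["grip_width"]*85,s["contact_force"],s["moment"])
im=im[:,:,::-1];cv2.imwrite("pics/w10.png",im)
cv2.imwrite("pics/w10a.png",cv2.resize(im[130:330,215:415],None,fx=3,fy=3,interpolation=cv2.INTER_CUBIC))
E
```

```text
time: 10.27
eef_pos: [0.58, 0.2801, 0.2036]
tool_rot: [[-0.998, 0.059, 0.002], [0.059, 0.998, 0.001], [-0.002, 0.001, -1.0]]
contact_force: [0.8, 1.0, 7.0]
grip_width: 0.434
36.94569329490013 [-0.2144  1.1139  6.5735] [ 0.2337  0.0914 -0.0143]
```

View pics/w10a.png

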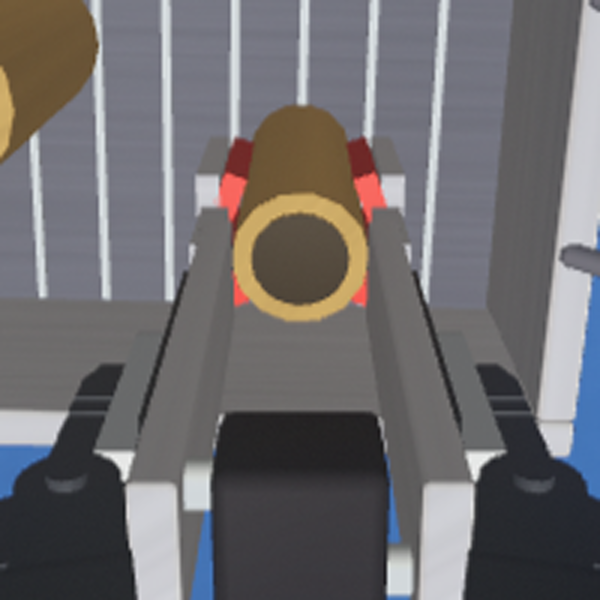

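```bash
python3 -m crank '[{"delta_pos":[0,0,-0.05],"rot":[0,0,0],"fingers":-1},{"delta_pos":[0,0,-0.15],"rot":[0,0,0],"fingers":-1},{"delta_pos":[0,0,-0.3],"rot":[0,0,0],"fingers":-1},{"delta_pos":[0,0,-0.5],"rot":[0,0,0],"fingers":-1},{"delta_pos":[0,0,-0.7],"rot":[0,0,0],"fingers":-1},{"delta_pos":[0,0,-0.9],"rot":[0,0,0],"fingers":-1},{"delta_pos":[0,0,-1],"rot":[0,0,0],"fingers":-1},{"delta_pos":[0,0,-1],"rot":[0,0,0],"fingers":-1}]' 
python3 - <<'E'
from h import *
np.set_printoptions(precision=4,suppress=True)
im=get_image("wrist"); s=bot.get_state(); print(s["grip_width"]*85,s["contact_force"],s["moment"])
im=im[:,:,::-1];cv2.imwrite("pics/w11.png",im)
im=get_image("side"); cv2.imwrite("pics/s11.png",cv2.resize(im[120:300,180:420,::-1],None,fx=3.3,fy=3.3))
E
```

```text
time: 10.98
eef_pos: [0.5799, 0.2799, 0.3049]
tool_rot: [[-0.998, 0.059, 0.004], [0.059, 0.998, 0.001], [-0.004, 0.002, -1.0]]
contact_force: [-0.1, 0.5, -3.2]
grip_width: 0.432
36.95560693568868 [-0.4383  0.9267 -4.5448] [ 0.0151 -0.0106 -0.0109]
```

View pics/w11.png

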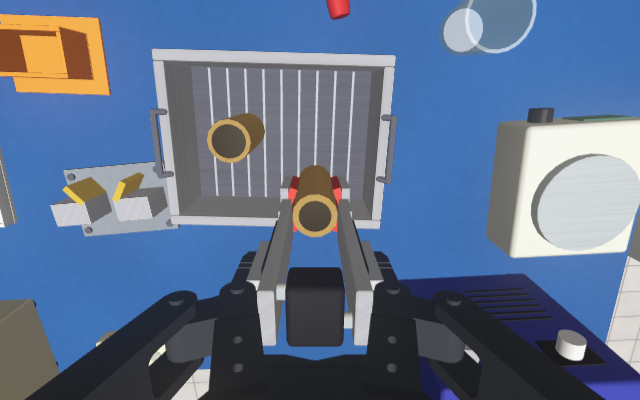

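View pics/s11.png

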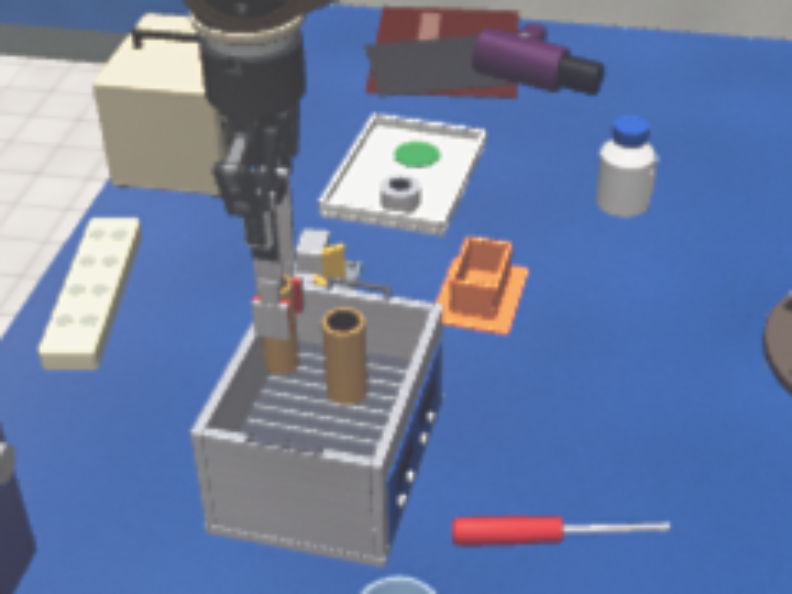

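```bash
python3 - <<'E'
from h import *
f=lambda X:(lambda p:((p[0]-180)*3.3,(p[1]-120)*3.3))(proj("side",X))
for z in (.155,.158,.161,.164): print(z,np.round(f((.58,.2799+.0148,z)),1))
m=camera_model("wrist")
for z in (.245,.248,.251,.254,.257): print(z,np.round(proj("wrist",(.58,.2799,z),m),1))
im=cv2.imread("pics/s11.png"); cv2.imwrite("pics/s11z.png",cv2.resize(im[260:390,220:340],None,fx=5,fy=4.5,interpolation=cv2.INTER_CUBIC))
im=cv2.imread("pics/w11.png"); cv2.imwrite("pics/w11z.png",cv2.resize(im[155:255,265:365],None,fx=5,fy=5,interpolation=cv2.INTER_CUBIC))
E
python3 -m crank '[{"delta_pos":[0,-0.1,-0.1],"rot":[0,0,-0.01],"fingers":-1},{"delta_pos":[0,-0.3,-0.15],"rot":[0,0,-0.02],"fingers":-1},{"delta_pos":[0,-0.6,-0.15],"rot":[0,0,-0.029],"fingers":-1},{"delta_pos":[0,-0.9,-0.15],"rot":[0,0,-0.029],"fingers":-1},{"delta_pos":[0,-1,-0.15],"rot":[0,0,-0.029],"fingers":-1}]' 
```

```text
0.155 [276.4 377.2]
0.158 [276.2 374.7]
0.161 [275.9 372.2]
0.164 [275.6 369.6]
0.245 [317.6 216. ]
0.248 [317.6 217.7]
0.251 [317.6 219.4]
0.254 [317.7 221.2]
0.257 [317.7 223. ]
time: 11.5
eef_pos: [0.5729, 0.1768, 0.3158]
tool_rot: [[-1.0, -0.031, -0.003], [-0.031, 1.0, -0.001], [0.003, -0.001, -1.0]]
contact_force: [-0.9, -0.5, -4.1]
grip_width: 0.434
```

View pics/s11z.png

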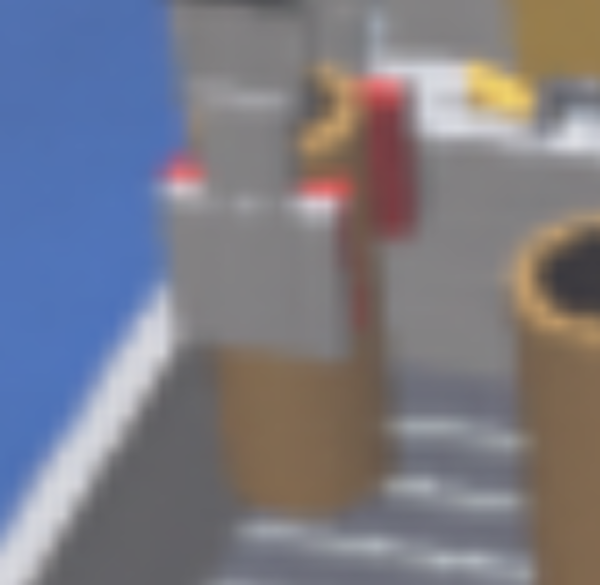

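View pics/w11z.png

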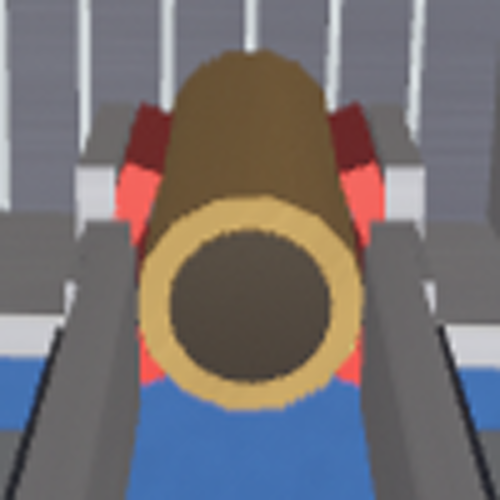

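```bash
python3 -m crank '[{"delta_pos":[0,-0.3,0],"rot":[0,0,0],"fingers":-1},{"delta_pos":[0,-0.6,0],"rot":[0,0,0],"fingers":-1},{"delta_pos":[0.04,-0.9,0],"rot":[0,0,0],"fingers":-1},{"delta_pos":[0.08,-1,0],"rot":[0,0,0],"fingers":-1},{"delta_pos":[0.08,-1,0],"rot":[0,0,0],"fingers":-1}]'
python3 -m crank '[{"delta_pos":[0,-0.25,0.15],"rot":[0,0,0],"fingers":-1},{"delta_pos":[0,-0.5,0.35],"rot":[0,0,0],"fingers":-1},{"delta_pos":[0,-0.75,0.6],"rot":[0,0,0],"fingers":-1},{"delta_pos":[0,-0.75,0.8],"rot":[0,0,0],"fingers":-1},{"delta_pos":[0,-0.75,0.8],"rot":[0,0,0],"fingers":-1},{"delta_pos":[0,-0.75,0.8],"rot":[0,0,0],"fingers":-1}]'
python3 - <<'E'
from h import *
np.set_printoptions(precision=4,suppress=True)
im=get_image("wrist"); m=camera_model("wrist"); np.save("w12m.npy",m,allow_pickle=True);s=bot.get_state(); print(s["grip_width"]*85,s["contact_force"],s["moment"])
im=im[:,:,::-1];cv2.imwrite("pics/w12.png",im)
im=get_image("side"); cv2.imwrite("pics/s12.png",cv2.resize(im[120:300,180:420,::-1],None,fx=3.3,fy=3.3))
im=get_image("top"); cv2.imwrite("pics/t12.png",cv2.resize(im[100:250,220:470,::-1],None,fx=3.2,fy=3.2))
E
```

```text
time: 11.92
eef_pos: [0.5682, 0.0778, 0.3163]
tool_rot: [[-1.0, -0.03, -0.002], [-0.03, 1.0, -0.0], [0.002, -0.0, -1.0]]
contact_force: [-0.1, 0.4, -3.6]
grip_width: 0.432
time: 12.42
eef_pos: [0.5712, 0.0056, 0.2366]
tool_rot: [[-0.999, -0.033, -0.002], [-0.033, 0.999, 0.001], [0.002, 0.001, -1.0]]
contact_force: [0.3, 0.3, -2.0]
grip_width: 0.434
36.38084935547863 [-0.0821  0.1098 -4.0261] [0.0173 0.0042 0.0287]
```

View pics/w12.png

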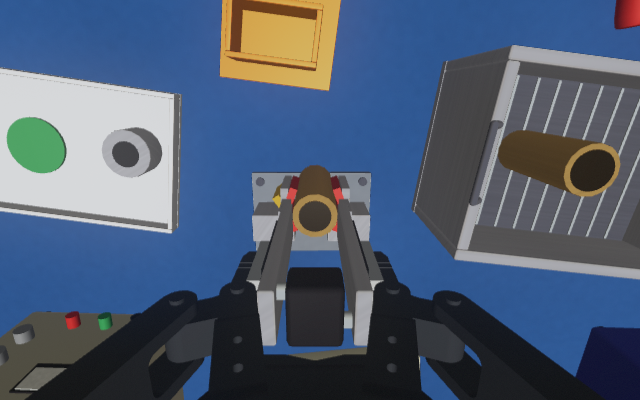

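View pics/s12.png

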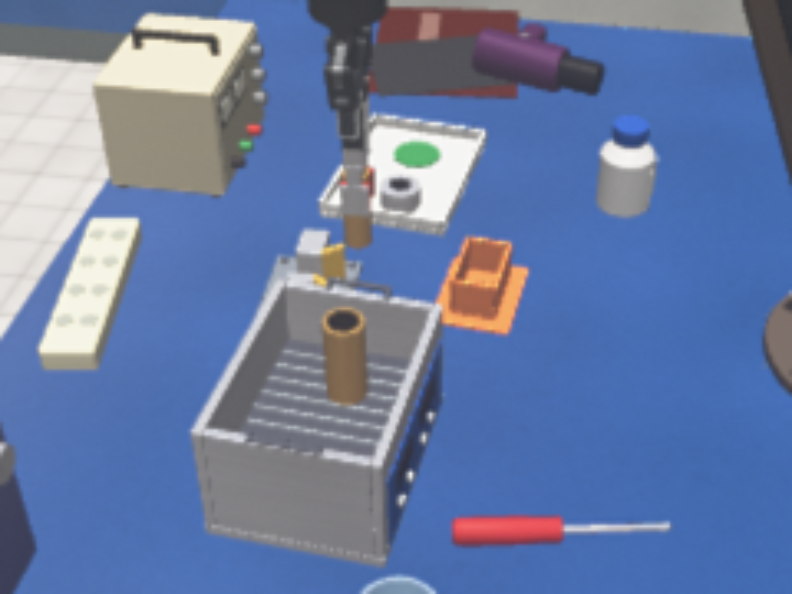

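View pics/t12.png

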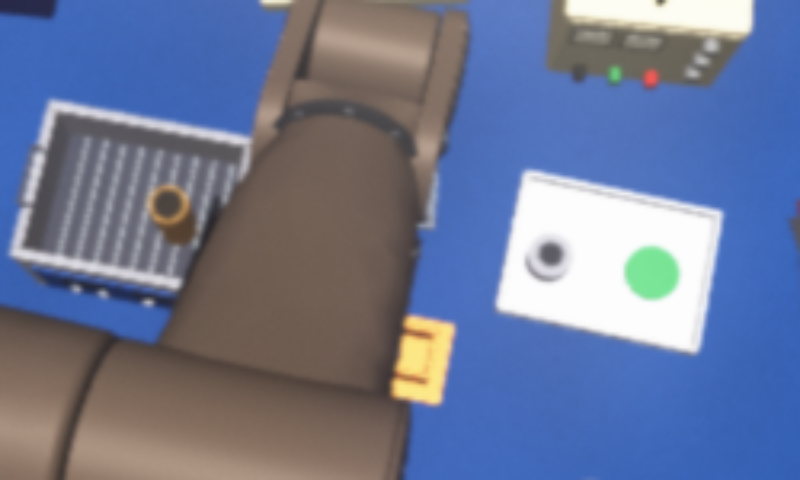

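```bash
python3 - <<'E'
import cv2
im=cv2.imread("pics/w12.png")
cv2.imwrite("pics/w12a.png",cv2.resize(im[150:275,235:390],None,fx=5,fy=4.7,interpolation=cv2.INTER_CUBIC))
E
```

```text
(no output)
```

View pics/w12a.png

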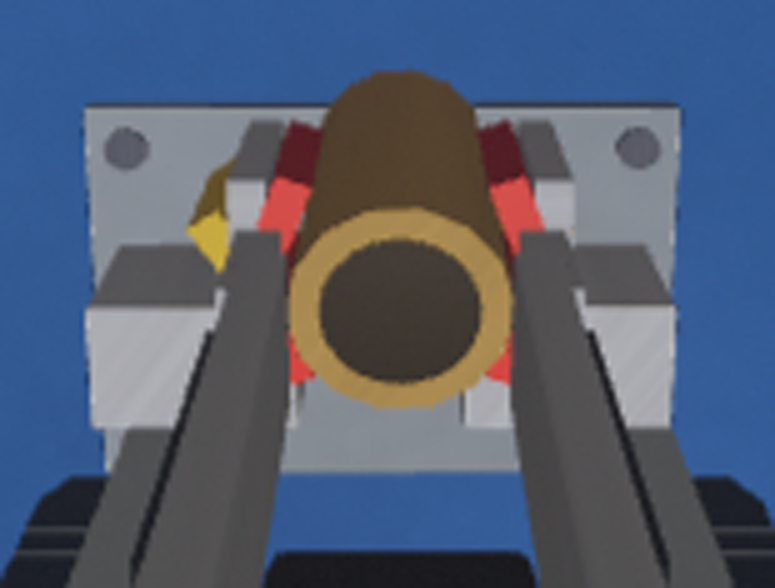

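```bash
python3 -m crank '[{"delta_pos":[0,-0.043,0.1],"rot":[0,0,0],"fingers":-1},{"delta_pos":[0,-0.043,0.3],"rot":[0,0,0],"fingers":-1},{"delta_pos":[0,-0.043,0.5],"rot":[0,0,0],"fingers":-1},{"delta_pos":[0,-0.043,0.65],"rot":[0,0,0],"fingers":-1},{"delta_pos":[0,-0.043,0.7],"rot":[0,0,0],"fingers":-1},{"delta_pos":[0,-0.043,0.7],"rot":[0,0,0],"fingers":-1},{"delta_pos":[0,-0.043,0.7],"rot":[0,0,0],"fingers":-1}]'
python3 - <<'E'
from h import *
np.set_printoptions(precision=4,suppress=True)
im=get_image("wrist"); m=camera_model("wrist"); np.save("w13m.npy",m,allow_pickle=True);s=bot.get_state(); print(s["eef_pos"],s["grip_width"]*85,s["contact_force"],s["moment"])
im=im[:,:,::-1];cv2.imwrite("pics/w13.png",im)
cv2.imwrite("pics/w13a.png",cv2.resize(im[130:280,220:405],None,fx=4.2,fy=4,interpolation=cv2.INTER_CUBIC))
im=get_image("side"); cv2.imwrite("pics/s13.png",cv2.resize(im[160:230,230:330,::-1],None,fx=7.5,fy=7.5,interpolation=cv2.INTER_CUBIC))
for z in (.015,.02,.025,.03): print(z,(proj("side",(s["eef_pos"][0],s["eef_pos"][1]+.0148,z))-[230,160])*7.5)
for z in (.058,.062,.066): print("jaw",z,(proj("side",(s["eef_pos"][0]-.015,s["eef_pos"][1]+.0215,z))-[230,160])*7.5)
E
```

```text
time: 13.15
eef_pos: [0.5718, 0.0005, 0.1679]
tool_rot: [[-0.999, -0.033, 0.001], [-0.033, 0.999, -0.0], [-0.001, -0.0, -1.0]]
contact_force: [0.6, 0.2, -3.2]
grip_width: 0.43
[0.5719 0.0005 0.1682] 36.64597124835664 [-0.2526 -0.5802 -3.1101] [-0.0232 -0.0356 -0.0495]
0.015 [437.5529 384.1314]
0.02 [437.1931 376.2547]
0.025 [436.8316 368.3435]
0.03 [436.4686 360.3974]
jaw 0.058 [462.1705 326.8039]
jaw 0.062 [461.9198 320.2492]
jaw 0.066 [461.6683 313.6709]
```

View pics/w13a.png

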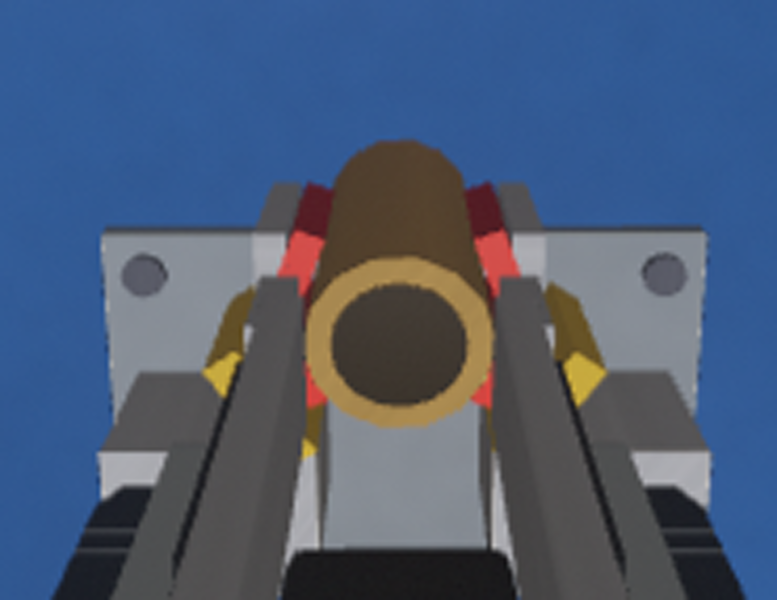

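View pics/s13.png

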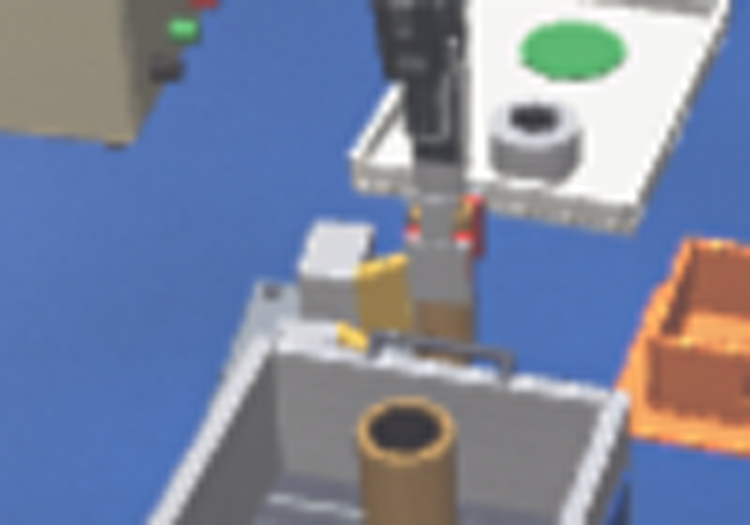

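```bash
python3 -m crank '[{"delta_pos":[0,0.01,0.03],"rot":[0,0,0],"fingers":-1},{"delta_pos":[0,0.01,0.03],"rot":[0,0,0],"fingers":-1},{"delta_pos":[-0.1,0.01,0.03],"rot":[0,0,0],"fingers":-1},{"delta_pos":[-0.2,0.01,0.03],"rot":[0,0,0],"fingers":-1},{"delta_pos":[-0.27,0.01,0.03],"rot":[0,0,0],"fingers":-1},{"delta_pos":[-0.27,0.01,0.03],"rot":[0,0,0],"fingers":-1},{"delta_pos":[-0.27,0.01,0.03],"rot":[0,0,0],"fingers":-1}]'
python3 - <<'E'
from h import *
np.set_printoptions(precision=4,suppress=True)
im=get_image("wrist"); m=camera_model("wrist"); np.save("w14m.npy",m,allow_pickle=True);s=bot.get_state(); print(s["eef_pos"],s["grip_width"]*85,s["contact_force"],s["moment"])
im=im[:,:,::-1];cv2.imwrite("pics/w14.png",im)
cv2.imwrite("pics/w14a.png",cv2.resize(im[120:290,220:405],None,fx=4.2,fy=3.5,interpolation=cv2.INTER_CUBIC))
E
```

```text
time: 13.83
eef_pos: [0.5986, 0.0024, 0.1641]
tool_rot: [[-0.999, -0.033, -0.0], [-0.033, 0.999, 0.0], [0.0, 0.0, -1.0]]
contact_force: [-0.4, -0.2, -4.0]
grip_width: 0.43
[0.5982 0.0024 0.1641] 36.81365154028812 [ 0.258  -0.532  -3.4859] [-0.0452  0.0533  0.0268]
```

View pics/w14a.png

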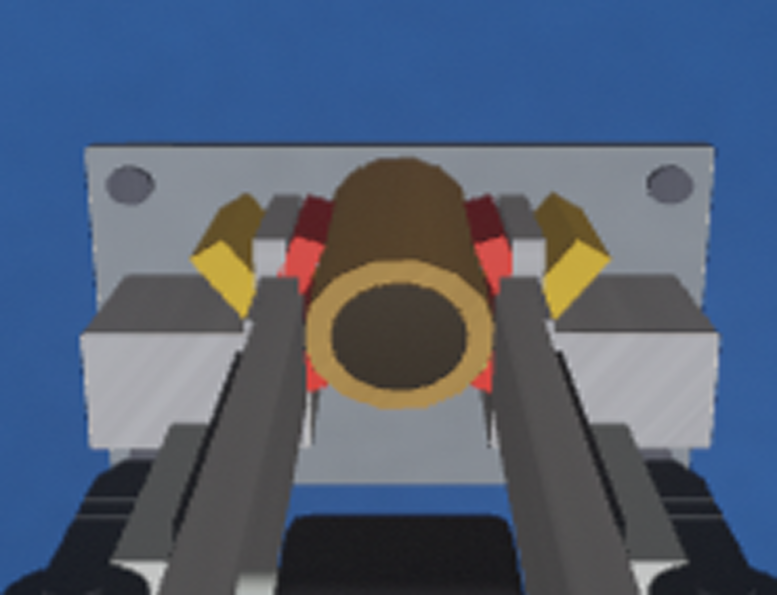

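```bash
python3 -m crank '[{"delta_pos":[-0.08,0,0],"rot":[0,0,0],"fingers":-1},{"delta_pos":[-0.16,0,0],"rot":[0,0,0],"fingers":-1},{"delta_pos":[-0.24,0,0],"rot":[0,0,0],"fingers":-1},{"delta_pos":[-0.32,0,0],"rot":[0,0,0],"fingers":-1},{"delta_pos":[-0.36,0,0],"rot":[0,0,0],"fingers":-1},{"delta_pos":[-0.36,0,0],"rot":[0,0,0],"fingers":-1},{"delta_pos":[-0.36,0,0],"rot":[0,0,0],"fingers":-1}]'
python3 - <<'E'
from h import *
np.set_printoptions(precision=4,suppress=True)
im=get_image("wrist"); s=bot.get_state(); print(s["eef_pos"],s["grip_width"]*85,s["contact_force"],s["moment"])
im=im[:,:,::-1];cv2.imwrite("pics/w15.png",im)
cv2.imwrite("pics/w15a.png",cv2.resize(im[100:270,220:405],None,fx=4.2,fy=3.5,interpolation=cv2.INTER_CUBIC))
im=get_image("side"); cv2.imwrite("pics/s15.png",cv2.resize(im[160:230,230:330,::-1],None,fx=7.5,fy=7.5,interpolation=cv2.INTER_CUBIC))
E
```

```text
time: 14.47
eef_pos: [0.6343, 0.0035, 0.164]
tool_rot: [[-0.999, -0.033, -0.001], [-0.033, 0.999, 0.0], [0.001, 0.0, -1.0]]
contact_force: [0.0, 0.0, -3.6]
grip_width: 0.433
[0.6341 0.0035 0.164 ] 37.05616056783367 [ 0.2678 -0.1194 -3.5171] [ 0.0213 -0.0015 -0.027 ]
```

View pics/w15a.png

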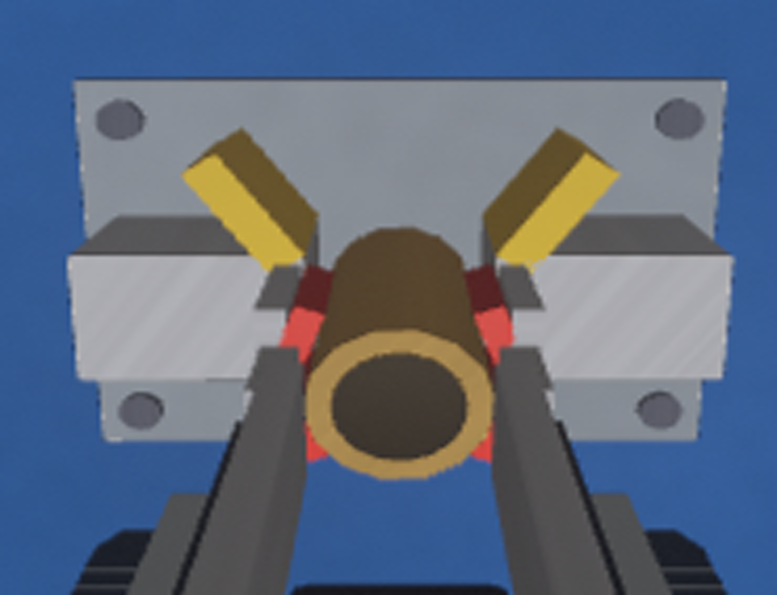

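View pics/s15.png

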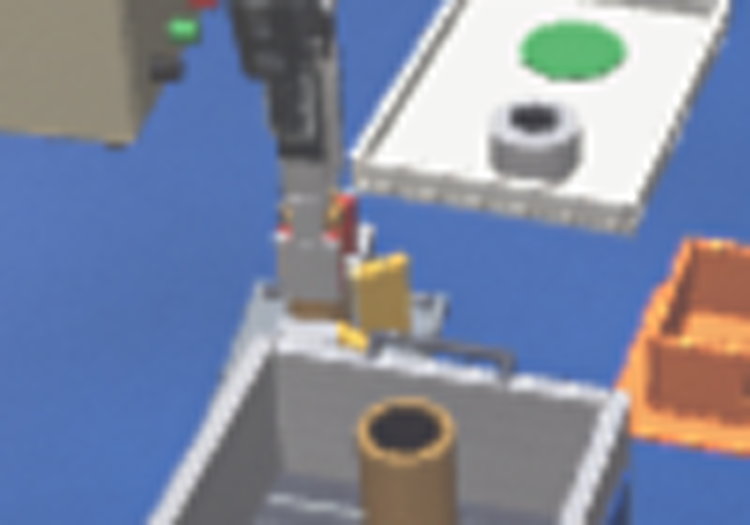

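```bash
python3 -m crank '[{"delta_pos":[-0.08,0,0],"rot":[0,0,0],"fingers":-1},{"delta_pos":[-0.16,0,0],"rot":[0,0,0],"fingers":-1},{"delta_pos":[-0.24,0,0],"rot":[0,0,0],"fingers":-1},{"delta_pos":[-0.32,0,0],"rot":[0,0,0],"fingers":-1},{"delta_pos":[-0.4,0,0],"rot":[0,0,0],"fingers":-1},{"delta_pos":[-0.5,0,0],"rot":[0,0,0],"fingers":-1},{"delta_pos":[-0.58,0,0],"rot":[0,0,0],"fingers":-1},{"delta_pos":[-0.58,0,0],"rot":[0,0,0],"fingers":-1},{"delta_pos":[-0.58,0,0],"rot":[0,0,0],"fingers":-1},{"delta_pos":[-0.58,0,0],"rot":[0,0,0],"fingers":-1}]'
python3 - <<'E'
from h import *
np.set_printoptions(precision=4,suppress=True)
im=get_image("wrist"); s=bot.get_state(); print(s["eef_pos"],s["grip_width"]*85,s["contact_force"],s["moment"])
im=im[:,:,::-1];cv2.imwrite("pics/w16.png",im)
im=get_image("side"); cv2.imwrite("pics/s16.png",cv2.resize(im[150:230,200:320,::-1],None,fx=6.5,fy=6.5,interpolation=cv2.INTER_CUBIC))
for z in (.015,.02,.025,.03): print(z,(proj("side",(s["eef_pos"][0],s["eef_pos"][1]+.0148,z))-[200,150])*6.5)
E
```

```text
time: 15.4
eef_pos: [0.692, 0.0054, 0.1641]
tool_rot: [[-0.999, -0.033, -0.001], [-0.033, 0.999, 0.0], [0.001, 0.0, -1.0]]
contact_force: [0.1, 0.3, -3.6]
grip_width: 0.429
[0.6919 0.0054 0.1642] 36.615099478148274 [-0.3475  0.1316 -4.4871] [-0.0216 -0.0089  0.0456]
0.015 [366.1078 382.1647]
0.02 [365.3451 375.3445]
0.025 [364.579  368.4946]
0.03 [363.8096 361.6147]
```

View pics/w16.png

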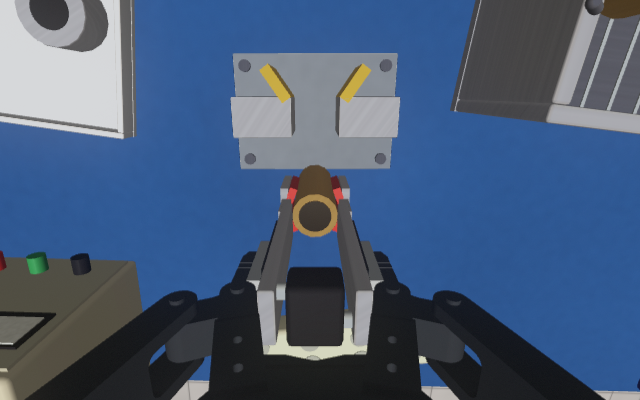

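View pics/s16.png

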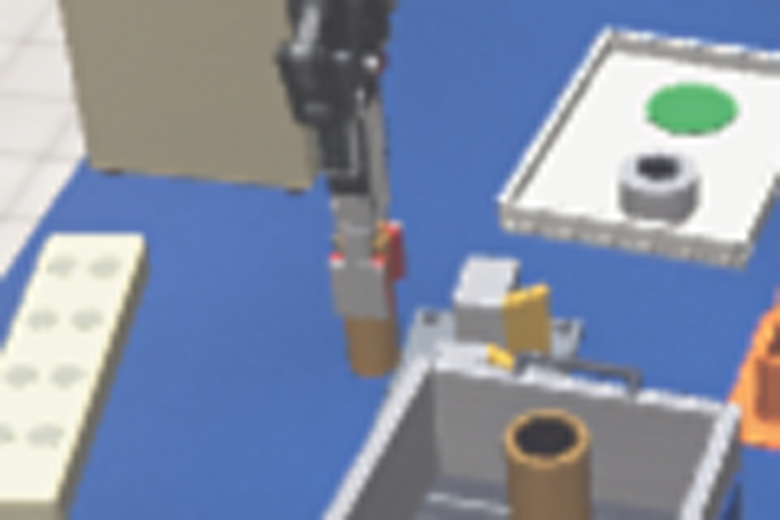

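```bash
python3 -m crank '[{"delta_pos":[0,0,-0.2],"rot":[0,0,0],"fingers":-1},{"delta_pos":[0,0,-0.5],"rot":[0,0,0],"fingers":-1},{"delta_pos":[0.2,0,-0.8],"rot":[0,0,0],"fingers":-1},{"delta_pos":[0.4,0,-0.9],"rot":[0,0,0],"fingers":-1},{"delta_pos":[0.4,0,-0.9],"rot":[0,0,0],"fingers":-1}]'
python3 -m crank '[{"delta_pos":[0.2,-0.3,0],"rot":[0,0,0],"fingers":-1},{"delta_pos":[0.4,-0.6,0],"rot":[0,0,0],"fingers":-1},{"delta_pos":[0.5,-0.9,0],"rot":[0,0,0],"fingers":-1},{"delta_pos":[0.5,-1,0],"rot":[0,0,0],"fingers":-1}]'
python3 -m crank '[{"delta_pos":[0.2,-0.3,0],"rot":[0,0,0],"fingers":-1},{"delta_pos":[0.4,-0.6,0],"rot":[0,0,0],"fingers":-1},{"delta_pos":[0.5,-0.9,0],"rot":[0,0,0],"fingers":-1},{"delta_pos":[0.5,-1,0],"rot":[0,0,0],"fingers":-1},{"delta_pos":[0.5,-1,0],"rot":[0,0,0],"fingers":-1}]'
```

```text
time: 15.92
eef_pos: [0.6504, 0.0041, 0.2581]
tool_rot: [[-0.999, -0.033, 0.004], [-0.033, 0.999, -0.0], [-0.004, -0.0, -1.0]]
contact_force: [-1.1, 0.7, -3.5]
grip_width: 0.433
time: 16.25
eef_pos: [0.6038, -0.1006, 0.2544]
tool_rot: [[-1.0, -0.031, -0.001], [-0.031, 1.0, -0.001], [0.001, -0.001, -1.0]]
contact_force: [-0.4, 0.6, -4.3]
grip_width: 0.432
time: 16.67
eef_pos: [0.5587, -0.2014, 0.2542]
tool_rot: [[-1.0, -0.029, 0.0], [-0.029, 1.0, -0.0], [-0.0, -0.0, -1.0]]
contact_force: [0.4, 0.9, -3.6]
grip_width: 0.43
```

```bash
python3 -m crank '[{"delta_pos":[0,-0.3,0],"rot":[0,0,0],"fingers":-1},{"delta_pos":[0,-0.6,0],"rot":[0,0,0],"fingers":-1},{"delta_pos":[-0.01,-0.9,0],"rot":[0,0,0],"fingers":-1},{"delta_pos":[-0.01,-1,0],"rot":[0,0,0],"fingers":-1},{"delta_pos":[-0.01,-1,0],"rot":[0,0,0],"fingers":-1},{"delta_pos":[-0.01,-1,0],"rot":[0,0,0],"fingers":-1},{"delta_pos":[-0.01,-1,0],"rot":[0,0,0],"fingers":-1}]'
python3 - <<'E'
from h import *
np.set_printoptions(precision=4,suppress=True)
im=get_image("wrist"); m=camera_model("wrist");s=bot.get_state(); print(s["eef_pos"],s["grip_width"]*85,s["contact_force"],s["moment"])
im=im[:,:,::-1];cv2.imwrite("pics/w17.png",im); np.save("w17m.npy",m,allow_pickle=True)
g=cv2.inRange(cv2.cvtColor(im,cv2.COLOR_BGR2HSV),(45,80,50),(85,255,255)); n,l,st,c=cv2.connectedComponentsWithStats(g); i=1+np.argmax(st[1:,4]); print(c[i],st[i])
cs,_=cv2.findContours((l==i).astype(np.uint8),0,2); h=cv2.convexHull(max(cs,key=cv2.contourArea)); e=cv2.fitEllipse(h); print(e, atz("wrist",e[0],.008,m))
E
```

```text
time: 17.25
eef_pos: [0.5634, -0.2975, 0.254]
tool_rot: [[-0.999, -0.033, -0.0], [-0.033, 0.999, 0.001], [0.0, 0.001, -1.0]]
contact_force: [0.7, 0.5, -3.3]
grip_width: 0.429
[ 0.5634 -0.2974  0.2543] 36.420558775442174 [ 0.2299 -0.4279 -3.9712] [0.0086 0.039  0.0148]
[301.2448 152.922 ] [ 277  131   52   46 1744]
((302.4152526855469, 155.1854705810547), (47.60021209716797, 53.272132873535156), 90.17112731933594) [ 0.5595 -0.3139  0.008 ]
```

View pics/w17.png

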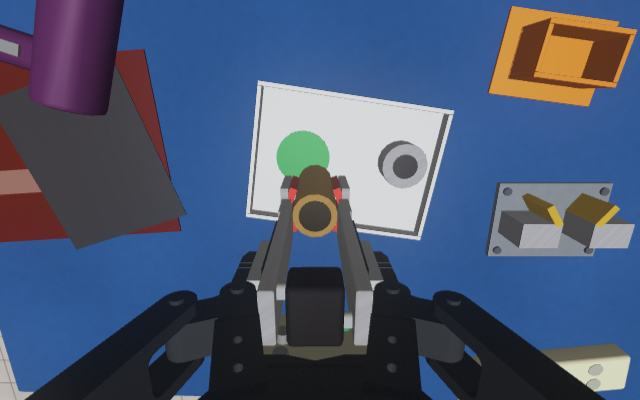

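```bash
python3 -m crank '[{"delta_pos":[0.02,-0.15,0.15],"rot":[0,0,0],"fingers":-1},{"delta_pos":[0.02,-0.15,0.4],"rot":[0,0,0],"fingers":-1},{"delta_pos":[0.02,-0.15,0.65],"rot":[0,0,0],"fingers":-1},{"delta_pos":[0.02,-0.15,0.85],"rot":[0,0,0],"fingers":-1},{"delta_pos":[0.02,-0.15,0.94],"rot":[0,0,0],"fingers":-1},{"delta_pos":[0.02,-0.15,0.94],"rot":[0,0,0],"fingers":-1},{"delta_pos":[0.02,-0.15,0.94],"rot":[0,0,0],"fingers":-1}]'
python3 - <<'E'
from h import *
np.set_printoptions(precision=4,suppress=True)
im=get_image("wrist"); m=camera_model("wrist");s=bot.get_state(); print(s["eef_pos"],s["grip_width"]*85,s["contact_force"],s["moment"])
im=im[:,:,::-1];cv2.imwrite("pics/w18.png",im)
im=get_image("side"); cv2.imwrite("pics/s18.png",cv2.resize(im[120:200,250:370,::-1],None,fx=6.5,fy=6.5,interpolation=cv2.INTER_CUBIC))
E
```

```text
time: 17.88
eef_pos: [0.5621, -0.3136, 0.1609]
tool_rot: [[-0.999, -0.033, 0.0], [-0.033, 0.999, -0.0], [-0.0, -0.0, -1.0]]
contact_force: [-0.2, -0.8, -3.2]
grip_width: 0.43
[ 0.5623 -0.3139  0.1616] 36.955843701713164 [-0.3665  1.5253 -3.4277] [-0.0034  0.0374 -0.0307]
```

View pics/w18.png

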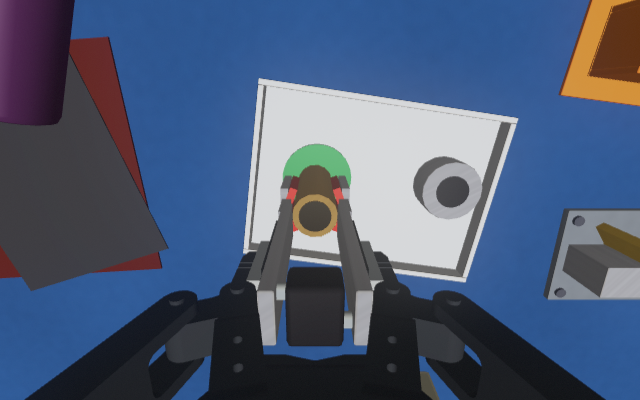

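View pics/s18.png

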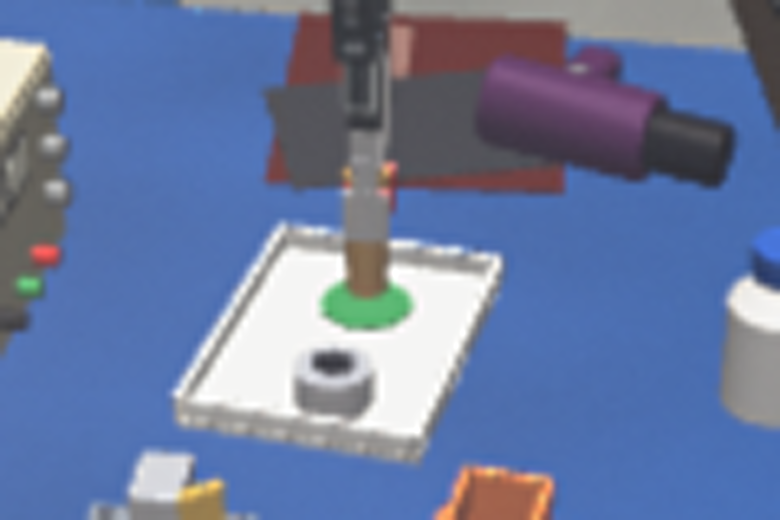

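```bash
python3 -m crank '[{"delta_pos":[0,0.015,0.02],"rot":[0,0,0],"fingers":-1},{"delta_pos":[0,0.015,0.04],"rot":[0,0,0],"fingers":-1},{"delta_pos":[0,0.015,0.06],"rot":[0,0,0],"fingers":-1},{"delta_pos":[0,0.015,0.06],"rot":[0,0,0],"fingers":-1},{"delta_pos":[0,0.015,0.06],"rot":[0,0,0],"fingers":-1}]'
python3 -m crank '[{"delta_pos":[0,0,0.01],"rot":[0,0,0],"fingers":-1},{"delta_pos":[0,0,0.02],"rot":[0,0,0],"fingers":-1},{"delta_pos":[0,0,0.02],"rot":[0,0,0],"fingers":-1}]'
```

```text
time: 18.4
eef_pos: [0.5615, -0.3125, 0.1542]
tool_rot: [[-0.999, -0.032, -0.0], [-0.032, 0.999, 0.0], [0.0, 0.0, -1.0]]
contact_force: [-0.7, 0.2, -2.9]
grip_width: 0.434
time: 18.65
eef_pos: [0.5615, -0.3125, 0.152]
tool_rot: [[-0.999, -0.032, -0.0], [-0.032, 0.999, 0.0], [0.0, 0.0, -1.0]]
contact_force: [-0.5, 0.4, -3.9]
grip_width: 0.431
```

```bash
python3 -m crank '[{"delta_pos":[0,0,0.01],"rot":[0,0,0],"fingers":-1},{"delta_pos":[0,0,0.02],"rot":[0,0,0],"fingers":-1},{"delta_pos":[0,0,0.02],"rot":[0,0,0],"fingers":-1}]'
python3 -m crank '[{"delta_pos":[0,0,0.01],"rot":[0,0,0],"fingers":-1},{"delta_pos":[0,0,0.01],"rot":[0,0,0],"fingers":-1}]'
```

```text
time: 18.9
eef_pos: [0.5619, -0.3126, 0.1516]
tool_rot: [[-0.999, -0.032, 0.001], [-0.032, 0.999, -0.001], [-0.001, -0.001, -1.0]]
contact_force: [-1.5, 1.2, 8.3]
grip_width: 0.435
time: 19.07
eef_pos: [0.562, -0.3127, 0.1516]
tool_rot: [[-0.999, -0.032, 0.002], [-0.032, 0.999, -0.001], [-0.002, -0.001, -1.0]]
contact_force: [-3.6, 2.6, 14.8]
grip_width: 0.43
```

```bash
python3 -m crank '[{"delta_pos":[0,0,-0.02],"rot":[0,0,0],"fingers":-1},{"delta_pos":[0,0,-0.02],"rot":[0,0,0],"fingers":-0.12},{"delta_pos":[0,0,-0.02],"rot":[0,0,0],"fingers":-0.08},{"delta_pos":[0,0,-0.02],"rot":[0,0,0],"fingers":-0.02},{"delta_pos":[0,0,-0.02],"rot":[0,0,0],"fingers":0.04},{"delta_pos":[0,0,-0.02],"rot":[0,0,0],"fingers":0.1},{"delta_pos":[0,0,-0.02],"rot":[0,0,0],"fingers":0.14},{"delta_pos":[0,0,-0.02],"rot":[0,0,0],"fingers":0.14},{"delta_pos":[0,0,-0.02],"rot":[0,0,0],"fingers":0.14}]'
python3 - <<'E'
from h import *
np.set_printoptions(precision=4,suppress=True)
im=get_image("wrist"); m=camera_model("wrist");s=bot.get_state(); print(s["eef_pos"],s["grip_width"]*85,s["contact_force"],s["moment"])
im=im[:,:,::-1];cv2.imwrite("pics/w19.png",im)
im=get_image("side"); cv2.imwrite("pics/s19.png",cv2.resize(im[120:200,250:370,::-1],None,fx=6.5,fy=6.5,interpolation=cv2.INTER_CUBIC))
E
```

```text
time: 19.82
eef_pos: [0.5616, -0.3125, 0.1512]
tool_rot: [[-0.999, -0.032, -0.0], [-0.032, 0.999, 0.0], [0.0, 0.0, -1.0]]
contact_force: [0.9, 0.7, -1.9]
grip_width: 0.573
[ 0.5616 -0.3125  0.1512] 48.16226681161266 [-0.213   0.8829 -2.0435] [-0.015   0.0458  0.0075]
```

View pics/w19.png

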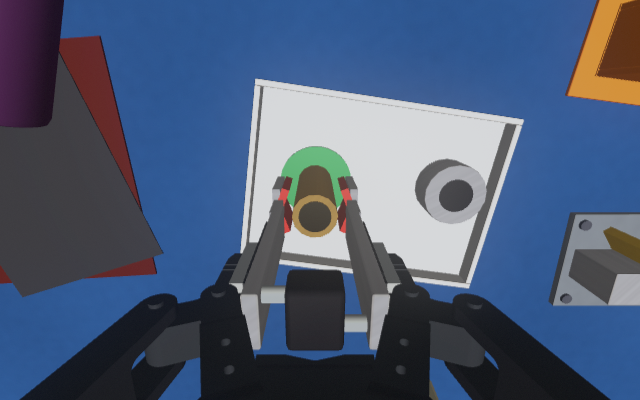

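View pics/s19.png

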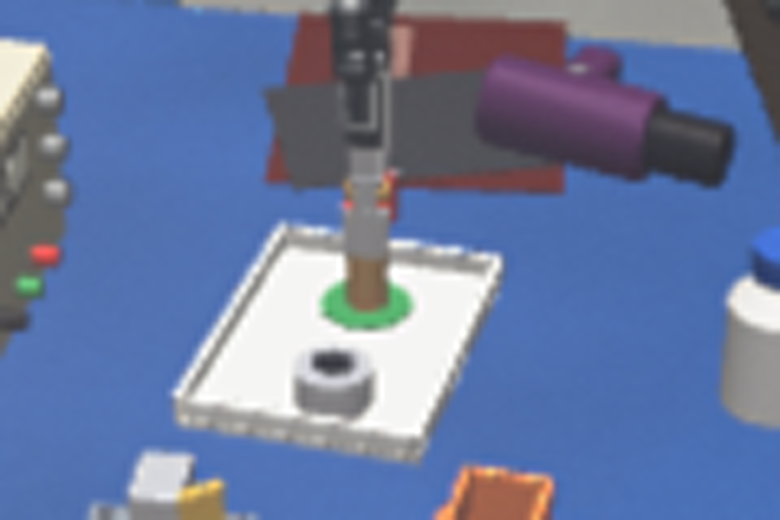

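```bash
python3 -m crank '[{"delta_pos":[0,0,-0.08],"rot":[0,0,0],"fingers":0.14},{"delta_pos":[0,0,-0.2],"rot":[0,0,0],"fingers":0.14},{"delta_pos":[0,0,-0.35],"rot":[0,0,0],"fingers":0.14},{"delta_pos":[0,0,-0.5],"rot":[0,0,0],"fingers":0.14},{"delta_pos":[0,0,-0.7],"rot":[0,0,0],"fingers":0.14},{"delta_pos":[0,0,-0.9],"rot":[0,0,0],"fingers":0.14},{"delta_pos":[0,0,-1],"rot":[0,0,0],"fingers":0.14},{"delta_pos":[0,0,-1],"rot":[0,0,0],"fingers":0.14}]'
python3 - <<'E'
from h import *
np.set_printoptions(precision=4,suppress=True)
im=get_image("wrist"); m=camera_model("wrist");s=bot.get_state(); print(s["eef_pos"],s["grip_width"]*85,s["contact_force"],s["moment"])
im=im[:,:,::-1];cv2.imwrite("pics/w20.png",im)
im=get_image("side"); cv2.imwrite("pics/s20.png",cv2.resize(im[100:200,250:370,::-1],None,fx=6,fy=6,interpolation=cv2.INTER_CUBIC))
E
```

```text
time: 20.58
eef_pos: [0.5622, -0.313, 0.2546]
tool_rot: [[-0.999, -0.033, 0.004], [-0.033, 0.999, -0.003], [-0.004, -0.003, -1.0]]
contact_force: [0.7, -0.1, -1.2]
grip_width: 0.571
[ 0.5618 -0.3127  0.2526] 48.52033696520907 [-0.7004  1.3195 -2.2977] [-0.0261  0.0078 -0.0106]
```

View pics/w20.png

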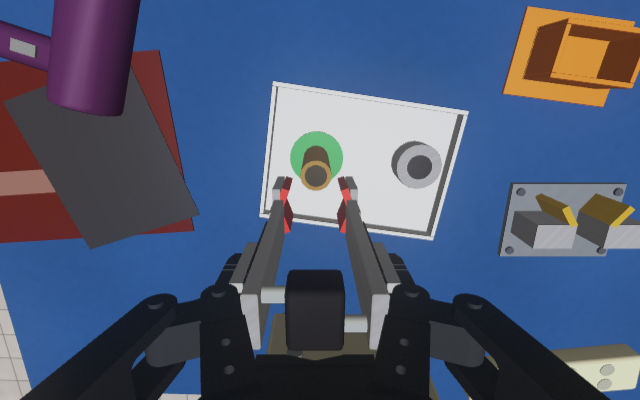

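View pics/s20.png

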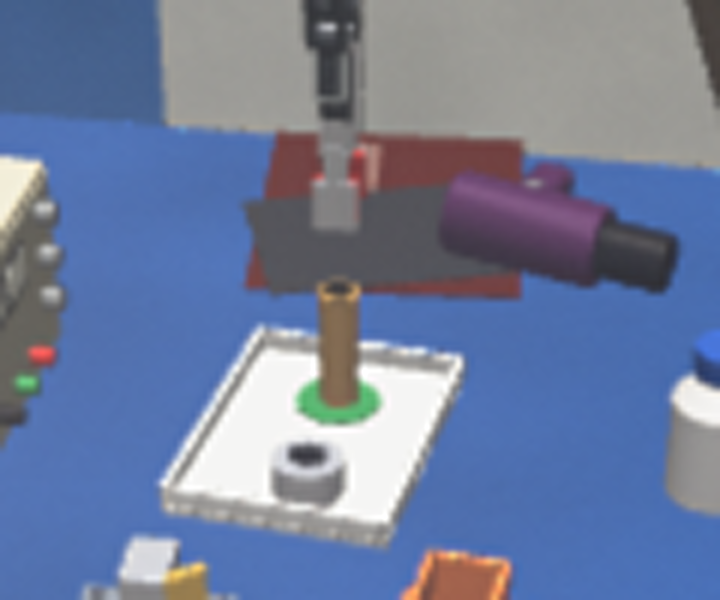

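```bash
python3 -m crank '[{"delta_pos":[0.1,0.3,0],"rot":[0,0,0],"fingers":0.14},{"delta_pos":[0.2,0.6,0],"rot":[0,0,0],"fingers":0.14},{"delta_pos":[0.3,0.9,0],"rot":[0,0,0],"fingers":0.14},{"delta_pos":[0.4,1,0],"rot":[0,0,0],"fingers":0.14}]'
python3 -m crank '[{"delta_pos":[0.1,0.3,0],"rot":[0,0,0.01],"fingers":0.14},{"delta_pos":[0.2,0.6,0],"rot":[0,0,0.02],"fingers":0.14},{"delta_pos":[0.3,0.9,0],"rot":[0,0,0.038],"fingers":0.14},{"delta_pos":[0.4,1,0],"rot":[0,0,0.038],"fingers":0.14},{"delta_pos":[0.4,1,0],"rot":[0,0,0.038],"fingers":0.14},{"delta_pos":[0.4,1,0],"rot":[0,0,0.038],"fingers":0.14}]'
```

```text
time: 21.02
eef_pos: [0.517, -0.2106, 0.2499]
tool_rot: [[-0.999, -0.034, -0.003], [-0.034, 0.999, 0.002], [0.002, 0.002, -1.0]]
contact_force: [0.1, -1.2, -1.6]
grip_width: 0.574
time: 21.52
eef_pos: [0.475, -0.115, 0.2508]
tool_rot: [[-0.996, 0.086, -0.001], [0.086, 0.996, 0.0], [0.001, 0.0, -1.0]]
contact_force: [0.2, -0.1, -1.3]
grip_width: 0.571
```

```bash
python3 -m crank '[{"delta_pos":[0.15,0.3,0],"rot":[0,0,0],"fingers":0.14},{"delta_pos":[0.3,0.6,0],"rot":[0,0,0],"fingers":0.14},{"delta_pos":[0.39,0.74,0.2],"rot":[0,0,0],"fingers":0.14},{"delta_pos":[0.39,0.74,0.5],"rot":[0,0,0],"fingers":0.14},{"delta_pos":[0.39,0.74,0.6],"rot":[0,0,0],"fingers":0.14},{"delta_pos":[0.39,0.74,0.6],"rot":[0,0,0],"fingers":0.14},{"delta_pos":[0.39,0.74,0.6],"rot":[0,0,0],"fingers":0.14}]'
python3 - <<'E'
from h import *
np.set_printoptions(precision=4,suppress=True)
im=get_image("wrist"); m=camera_model("wrist");s=bot.get_state(); print(s["eef_pos"],s["grip_width"]*85,s["contact_force"],s["moment"])
im=im[:,:,::-1];cv2.imwrite("pics/w21.png",im);np.save("w21m.npy",m,allow_pickle=True)
cv2.imwrite("pics/w21a.png",cv2.resize(im[100:300,215:415],None,fx=3,fy=3,interpolation=cv2.INTER_CUBIC))
im=get_image("side"); cv2.imwrite("pics/s21.png",cv2.resize(im[130:240,260:390,::-1],None,fx=5.4,fy=5.4,interpolation=cv2.INTER_CUBIC))
E
```

```text
time: 22.1
eef_pos: [0.4433, -0.0388, 0.1909]
tool_rot: [[-0.996, 0.087, -0.001], [0.087, 0.996, 0.0], [0.001, 0.0, -1.0]]
contact_force: [0.5, 0.3, -2.0]
grip_width: 0.571
[ 0.4435 -0.0389  0.1915] 48.61208025122689 [-0.2944  0.062  -2.2238] [ 0.0197 -0.0141 -0.0247]
```

View pics/w21a.png

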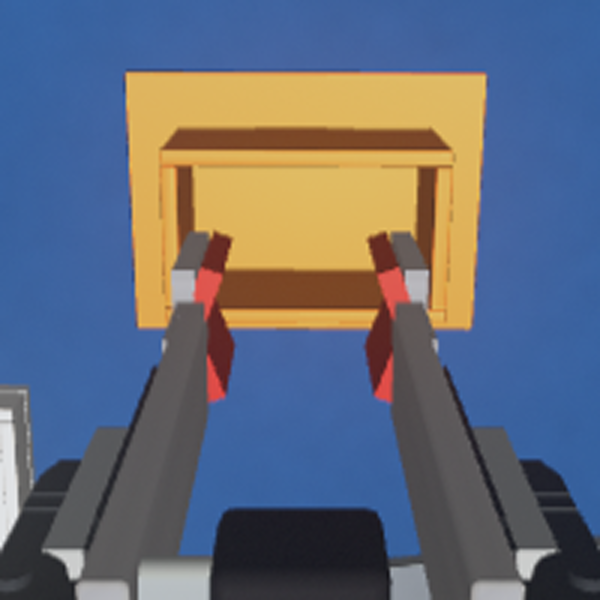

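View pics/s21.png

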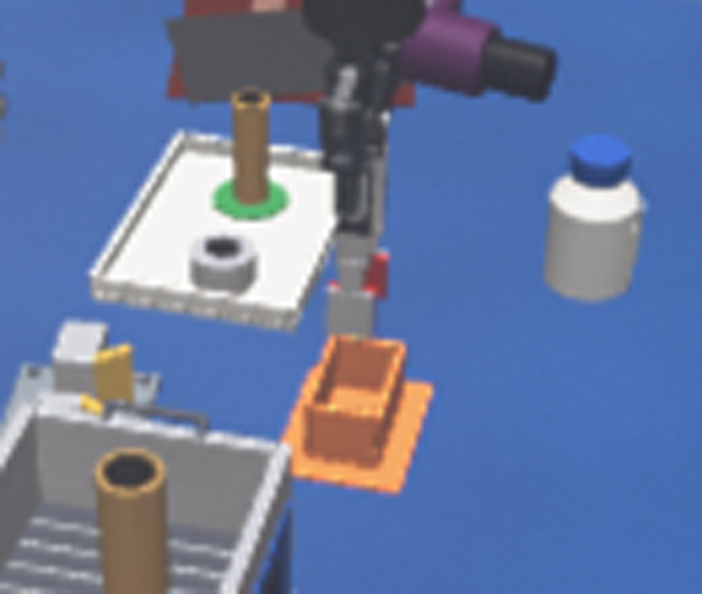

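```bash
python3 -m crank '[{"delta_pos":[0.01,0.018,0.1],"rot":[0,0,0],"fingers":0.14},{"delta_pos":[0.01,0.018,0.25],"rot":[0,0,0],"fingers":0.14},{"delta_pos":[0.01,0.018,0.4],"rot":[0,0,0],"fingers":0.14},{"delta_pos":[0.01,0.018,0.5],"rot":[0,0,0],"fingers":0.14},{"delta_pos":[0.01,0.018,0.5],"rot":[0,0,0],"fingers":0.14},{"delta_pos":[0.01,0.018,0.5],"rot":[0,0,0],"fingers":0.14}]'
python3 - <<'E'
from h import *
np.set_printoptions(precision=4,suppress=True)
im=get_image("wrist")
im=im[:,:,::-1]
cv2.imwrite("pics/w22a.png",cv2.resize(im[100:300,215:415],None,fx=3,fy=3,interpolation=cv2.INTER_CUBIC))
im=get_image("side"); cv2.imwrite("pics/s22.png",cv2.resize(im[130:240,260:390,::-1],None,fx=5.4,fy=5.4,interpolation=cv2.INTER_CUBIC))
E
```

```text
time: 22.7
eef_pos: [0.4423, -0.0366, 0.1418]
tool_rot: [[-0.996, 0.087, 0.0], [0.087, 0.996, -0.0], [-0.0, 0.0, -1.0]]
contact_force: [0.1, 0.3, -0.6]
grip_width: 0.574
```

View pics/w22a.png

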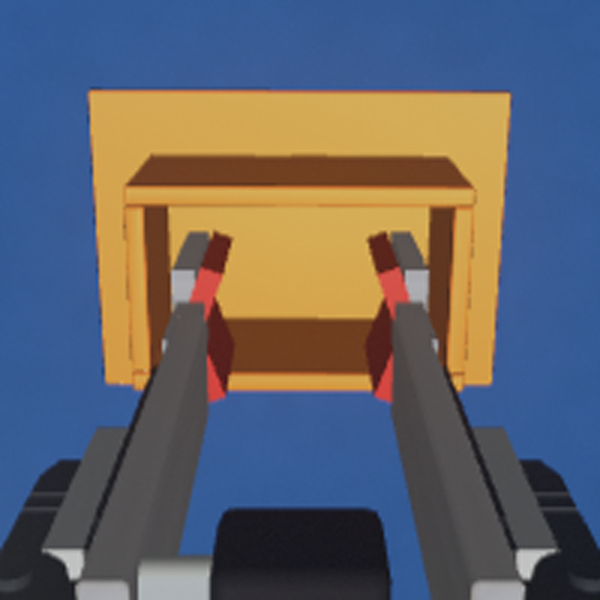

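View pics/s22.png

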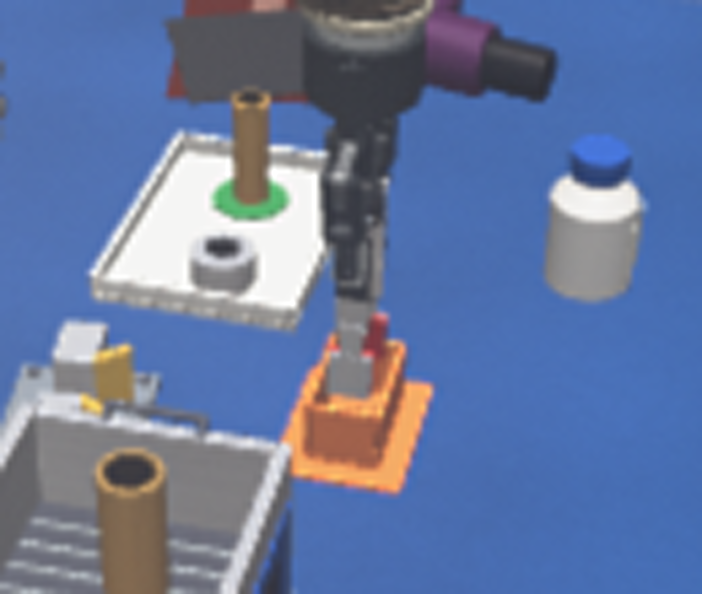

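```bash
python3 -m crank '[{"delta_pos":[0,0,0.1],"rot":[0,0,0],"fingers":0.14},{"delta_pos":[0,0,0.2],"rot":[0,0,0],"fingers":0.14},{"delta_pos":[0,0,0.3],"rot":[0,0,0],"fingers":0.14},{"delta_pos":[0,0,0.37],"rot":[0,0,0],"fingers":0.14},{"delta_pos":[0,0,0.37],"rot":[0,0,0],"fingers":0.14},{"delta_pos":[0,0,0.37],"rot":[0,0,0],"fingers":0.14}]'
python3 -m crank '[{"delta_pos":[0,0,0.02],"rot":[0,0,0],"fingers":0.14},{"delta_pos":[0,0,0.03],"rot":[0,0,0],"fingers":0.14},{"delta_pos":[0,0,0.03],"rot":[0,0,0],"fingers":0.14}]'
```

```text
time: 23.3
eef_pos: [0.4421, -0.0363, 0.1046]
tool_rot: [[-0.996, 0.087, 0.0], [0.087, 0.996, 0.0], [-0.0, 0.0, -1.0]]
contact_force: [-0.2, 0.2, -1.2]
grip_width: 0.571
time: 23.55
eef_pos: [0.4419, -0.0363, 0.1015]
tool_rot: [[-0.996, 0.087, 0.0], [0.087, 0.996, -0.0], [-0.0, 0.0, -1.0]]
contact_force: [0.3, 0.7, -1.8]
grip_width: 0.568
```

```bash
python3 -m crank '[{"delta_pos":[0,0,0.01],"rot":[0,0,0],"fingers":0.14},{"delta_pos":[0,0,0.02],"rot":[0,0,0],"fingers":0.14},{"delta_pos":[0,0,0.02],"rot":[0,0,0],"fingers":0.14}]'
python3 -m crank '[{"delta_pos":[0,0,0.01],"rot":[0,0,0],"fingers":0.14},{"delta_pos":[0,0,0.02],"rot":[0,0,0],"fingers":0.14},{"delta_pos":[0,0,0.02],"rot":[0,0,0],"fingers":0.14}]'
```

```text
time: 23.8
eef_pos: [0.4418, -0.0362, 0.0992]
tool_rot: [[-0.996, 0.087, -0.0], [0.087, 0.996, 0.0], [0.0, 0.0, -1.0]]
contact_force: [0.3, -0.6, -2.8]
grip_width: 0.571
time: 24.05
eef_pos: [0.442, -0.0363, 0.0973]
tool_rot: [[-0.996, 0.087, 0.0], [0.087, 0.996, 0.0], [-0.0, 0.0, -1.0]]
contact_force: [0.3, -0.5, 0.3]
grip_width: 0.568
```

```bash
python3 -m crank '[{"delta_pos":[0,0,0.01],"rot":[0,0,0],"fingers":0.18},{"delta_pos":[0,0,0.02],"rot":[0,0,0],"fingers":0.24},{"delta_pos":[0,0,0.02],"rot":[0,0,0],"fingers":0.3},{"delta_pos":[0,0,0.02],"rot":[0,0,0],"fingers":0.4},{"delta_pos":[0,0,0.02],"rot":[0,0,0],"fingers":0.6},{"delta_pos":[0,0,0.02],"rot":[0,0,0],"fingers":1},{"delta_pos":[0,0,0.02],"rot":[0,0,0],"fingers":1},{"delta_pos":[0,0,0.02],"rot":[0,0,0],"fingers":1},{"delta_pos":[0,0,0.02],"rot":[0,0,0],"fingers":1}]'
python3 - <<'E'
from h import *
im=get_image("wrist")
im=im[:,:,::-1]; cv2.imwrite("pics/w23.png",im)
im=get_image("side"); cv2.imwrite("pics/s23.png",cv2.resize(im[130:240,260:390,::-1],None,fx=5.4,fy=5.4,interpolation=cv2.INTER_CUBIC))
E
```

```text
time: 24.8
eef_pos: [0.4418, -0.0362, 0.0953]
tool_rot: [[-0.996, 0.087, -0.0], [0.087, 0.996, 0.0], [0.0, 0.0, -1.0]]
contact_force: [-0.4, -0.0, 0.1]
grip_width: 0.998
```

View pics/w23.png

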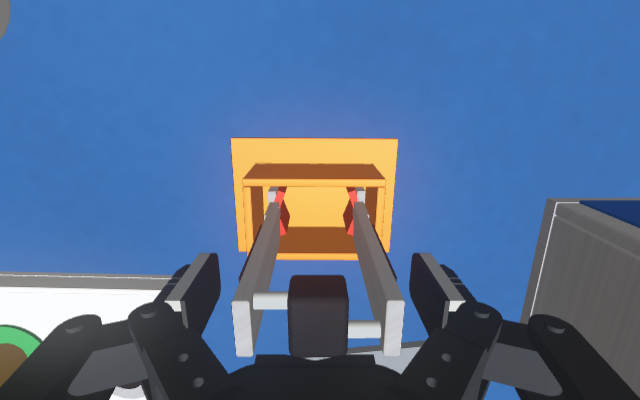

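View pics/s23.png

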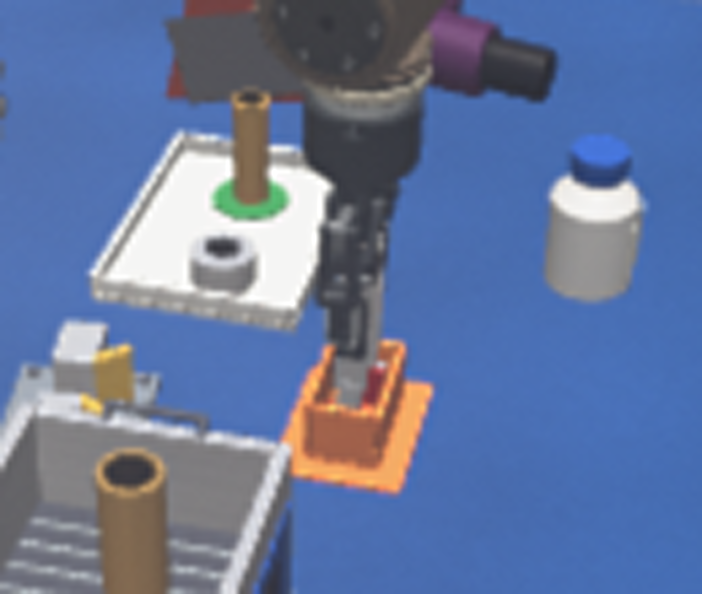

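Tongs stand free, with handles at columns about 245 and 393 between the open fingers (215 and 415). Now I retreat straight up.

```bash
python3 -m crank '[{"delta_pos":[0,0.02,-0.1],"rot":[0,0,0],"fingers":1},{"delta_pos":[0,0.02,-0.3],"rot":[0,0,0],"fingers":1},{"delta_pos":[0,0.02,-0.6],"rot":[0,0,0],"fingers":1},{"delta_pos":[0,0.02,-0.9],"rot":[0,0,0],"fingers":1},{"delta_pos":[0,0.02,-1],"rot":[0,0,0],"fingers":1},{"delta_pos":[0,0.02,-1],"rot":[0,0,0],"fingers":1}]'
python3 -m crank '[{"delta_pos":[0,0,-0.4],"rot":[0,0,0],"fingers":1},{"delta_pos":[0,0,-0.8],"rot":[0,0,0],"fingers":1},{"delta_pos":[0,0,-1],"rot":[0,0,0],"fingers":1},{"delta_pos":[0,0,-1],"rot":[0,0,0],"fingers":1},{"delta_pos":[0,0,-1],"rot":[0,0,0],"fingers":1},{"delta_pos":[0,0,-1],"rot":[0,0,0],"fingers":1}]'
python3 - <<'E'
from h import *
np.set_printoptions(precision=4,suppress=True)
im=get_image("wrist");m=camera_model("wrist");s=bot.get_state()
cv2.imwrite("pics/w24.png",im[:,:,::-1])
for n,z in dict(tongs=.005,rest=0,slim_bush=.008,pad=.008).items(): print(n,[(q["score"],q["location"],atz("wrist",q["location"],z,m)) for q in spot_point("wrist",n)[:1]])
im=get_image("side"); cv2.imwrite("pics/s24.png",cv2.resize(im[110:240,250:390,::-1],None,fx=5,fy=4.5,interpolation=cv2.INTER_CUBIC)); print(s["time"],s["contact_force"],s["eef_pos"])
E
```

```text
time: 25.4
eef_pos: [0.4429, -0.0344, 0.1976]
tool_rot: [[-0.996, 0.087, 0.005], [0.087, 0.996, -0.001], [-0.005, -0.001, -1.0]]
contact_force: [-0.6, -0.7, 0.1]
grip_width: 1.006
time: 25.9
eef_pos: [0.4415, -0.0342, 0.2937]
tool_rot: [[-0.996, 0.087, -0.002], [0.087, 0.996, 0.001], [0.002, 0.0, -1.0]]
contact_force: [-0.2, -0.5, 0.6]
grip_width: 0.997
tongs [(0.97, [313.2, 152.5], array([ 0.4404, -0.0377,  0.005 ]))]
rest [(0.94, [310.5, 151.4], array([ 0.4394, -0.0412,  0.    ]))]
slim_bush [(0.72, [131.2, 253.2], array([ 0.5639, -0.3142,  0.008 ]))]
pad []
25.95 [-0.4327 -0.2977 -0.4906] [ 0.4415 -0.0342  0.2935]
```

View pics/w24.png

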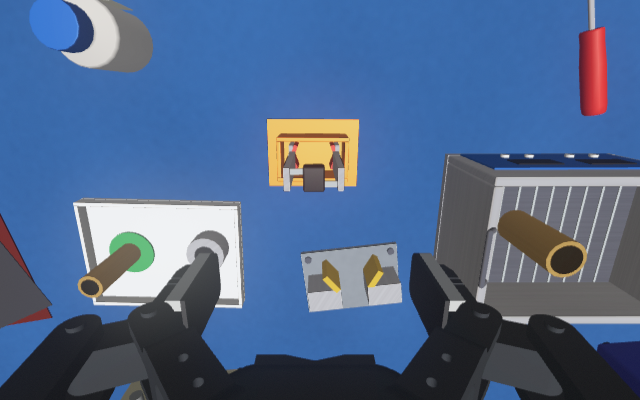

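View pics/s24.png

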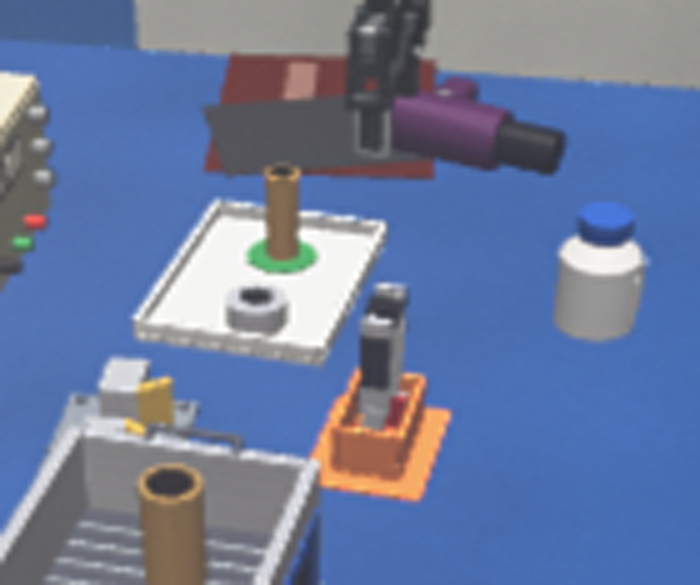

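```bash
python3 -c "
from station import bot
print(bot.sign_off())"
```

```text
the job is handed in; nothing more can be done
None
```

The job is handed in at about 26 s of the 61 s allowed. As far as my checks show, every step was met; the hand-in itself gives no verdict.

- **Lift:** I took the tongs from their rest, clamped the slim bush in them and lifted it out of the cleaner. Its underside reached about 160 mm above the bench. I saw no finger near the bush in any picture.
- **Gauge:** I carried it through from the yellow side to about 57 mm behind the gap, with the underside about 20 mm up. It ran on the centre line, and each check there showed only the weight of tongs and bush (about 4 N).
- **Placing:** I set it down on the green pad, pressing up to about 15 N, and released it. The networks and calibration put it about 1 mm from the pad's centre measured earlier.
- **Tongs:** They are back upright in the rest and released, about 2–4 mm from the rest's centre. The fingers are open and about 200 mm above where they let go.

In the last pictures the bush and tongs stand upright, and the thick bush and the bystanders in view look unmoved; I did not look for the beaker there.

Some checks disagreed or failed:
- The tongs slipped a few mm in the fingers at the first lift, then held.
- The wrist camera was biased by about 2–3 mm. I aligned by comparing the tongs and targets in the same picture instead.
- The last network query did not find the pad, because it was partly hidden, so the bush's position rests on the earlier pad measurement and the pictures.

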